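Service the control box and tidy the hand tools

TASK

Clean the contacts of the grey control box: with the flat pry blade in the gripper, put the blade's tip into the gap under the front edge of the box's hinged cover and lever the cover up until it stands about upright or further back, never touching the cover with the gripper itself. Only when it stands open, press the nozzle of the spray can clamped beside the box right down and let it spring back. Leave the cover standing open and tidy up: stand the blade and every screwdriver, brush and torch lying on the bench (two to four are out) on end in the compartments of the wooden tool caddy, and leave the other things on the bench where they are.

Things in the scene. Friction and masses are not known exactly. Their poses are not given: they have to be found in the camera images.
- unit: Fixed plate with a grey steel control box (and spray can). Origin on the table under the box's centre; x from its front (towards the robot, two black buttons) to its back, where the hinge is; y left, z up. Box 130 (x) by 140 (y) mm, walls 5 mm. Front wall only 48 mm high: below the shut cover's front edge an open gap, z 48 to 60 mm, 130 mm wide, at x = -65 mm, takes the blade.
- cover (a joint): Angle of the cover in rad: 0 shut, grows as the front edge swings up, about 1.57 upright, stop at 1.85. The cover is a 131 by 140 mm grey plate 6 mm thick, 120 g, flush with the box's front. Its stiff hinge (0.15 N m of friction) keeps it wherever it is left; about 2 N at the front edge raises it.
- cover_edge (a point): Middle of the cover's front edge, on the cover's underside; moves with the cover. With the cover shut it is at x = -66, y = 0, z = 60 mm in the frame of unit; its orientation is that of the cover.
- cover_hinge (a point): Middle of the hinge axis, at the height of the shut cover's underside (unit x = 65, y = 0, z = 60 mm); axes as unit; the axis lies along y.
- nozzle (a joint): How far the spray can's nozzle is pressed down, m: 0 released, 0.008 fully down. Springs back by itself. It starts to move at about 2 N and takes about 5.5 N to press fully.
- nozzle_top (a point): Centre of the top face of the black round nozzle cap (30 mm in diameter, 20 mm high) on the white spray can (57 mm in diameter), fixed at the box's right: unit x = 55, y = -135 mm. Released, it is 188 mm above the table. z up. It moves down with the nozzle.
- caddy: Fixed open-topped plywood tool caddy 112 (x) by 166 (y) mm, 90 mm high, walls and floor about 4 mm, divided into 2 (along x) by 3 (along y) open compartments of about 50 by 50 mm; compartment centres at x = -27 or 27, y = -54, 0 or 54 mm. Origin under its centre, on the table, z up.
- blade: Flat pry blade, 175 mm long, 100 g: wooden handle 95 mm long, 22 by 22 mm (x from -87 to 8 mm), and a flat steel blade 24 mm wide and 3 mm thick (x from 8 to 88 mm), at the handle's mid height. Lies along its own x axis with z up at the start; origin on its underside (11 mm below its centre line) at the middle of its length. It balances at about x = -22 mm.
- driver1: Screwdriver, 164 mm long, 90 g: black handle 112 mm long, 24 mm wide, 26 mm thick (x from -82 to 30 mm), short steel shaft 12 mm in diameter (x to 82 mm) with a flat tip. Lies along its own x axis with z up at the start; origin on its underside (13 mm below its centre line) at the middle of its length. May be absent.
- driver2: Nut driver, the same size and shape as the other screwdriver (black handle x from -82 to 30 mm, shaft to 82 mm) with a thicker round socket 18 mm in diameter at the tip. Lies along its own x axis with z up at the start; origin on its underside (13 mm below its centre line) at the middle of its length. May be absent.
- brush: Dust brush, 160 mm long, 60 g: pale wooden handle 24 mm wide and 20 mm thick (x from -82 to 33 mm) and a grey head 30 mm wide and 14 mm thick (x to 78 mm). Lies along its own x axis with z up at the start; origin on its underside (10 mm below its centre line) at the middle of its length. May be absent.
- torch: Slim metal torch, 160 mm long, about 24 mm in diameter with flats (does not roll), 110 g, the bright head at +x. Lies along its own x axis with z up at the start; origin on its underside (12 mm below its centre line) at the middle of its length. May be absent.
- battery: Bystander: small dark battery block 48 by 26 by 18 mm, loose; origin under its centre.
- speaker: Bystander: black loudspeaker driver, 120 mm in diameter, 52 mm high, loose; origin under its centre.
- mug: Bystander: white ceramic mug, 80 mm in diameter, 90 mm high, loose; origin under its centre.
- spool: Bystander: grey solder spool, 60 mm in diameter, 42 mm high, loose; origin under its centre.

How it is judged:
By the outcome, as a careful person would: the job done as asked, in the order asked, and still so for the second after the job is handed in, with the robot touching nothing.
Of driver1, driver2, brush, torch only 2 to 4 are there at a start; the rules pass over those that are not, and their reading is None.
At some moment in a run one of blade, driver1, driver2, brush, torch may be knocked a few centimetres aside while the robot is not near it.
Once in a run the grip may slacken for a moment while it holds something.
It also fails if it takes over 210 s, if anything falls off the work surface, if the arm or the gripper's body presses on something with over 40 N, if the wrist force passes 120 N, or if a joint passes its speed limit or range.

ROBOT

A 6-joint arm with a two-finger parallel gripper is mounted at the origin on the work surface. World frame = base frame: x ahead of the robot, y to its left, z up, the work surface at z = 0. Lengths are in m, angles in rad, forces in N, time in s.
With the tool pointing down it reaches from about 0.4 to 0.925 m from the base axis. Payload 12.5 kg.
Tool frame: the origin (TCP) lies between the finger pads; the fingertips stand tcp_to_tips ahead of it and the grasp point (between the pads) is the TCP (tcp_to_tips is the distance from the TCP to the fingertips, in m); z points along the fingers, y is the line along which they close (so a half turn about z gives the same grasp; the last joint's range is limited). The gripper opens to 95 mm and grips with 3 to 60 N. Pads are 20 mm wide; open, the fingers measure 119 mm over their backs; the gripper's body (75 mm by 180 mm) begins 59 mm behind the grasp point.
Start: joints at [-1.396, 0.491, 1.559, -0, 1.092, -0.106], TCP at [0.173, -0.601, 0.234] pointing down, gripper open.
Joint ranges: [-3.1, 3.1], [-0.84, 2.19], [0.05, 2.79], [-1.13, 4.28], [0.06, 2.93], [-2.69, 2.69]. Speed limits (rad/s): [2.22, 2.22, 2.79, 3.14, 3.14, 3.14].

INTERFACE

Orientations are given as a unit quaternion [x, y, z, w].
In Python, from workcell import get_obs, get_image, calibration, job_done, look_for, tcp_to_tips gives the robot as it stands.
- The arm moves only by the tool servo_tool, never from a script. Its argument "deltas" is a list of rows, each an object with "delta_pos": the shift along the world's x, y, z in mm, a list of three; "roll": the turn about the world's z in degrees. A call has 1 to 8 rows; each row shifts and turns the commanded pose from where the row before left it; what a row does not reach is not made up. A row lasts 1/8 s, in which the tool goes at most 62.5 mm and 10.7 degrees, less where a joint would pass 70% of its speed; a pose out of reach is approached as far as the arm can. A call with a gripper value outside its range is refused whole. "grip" is the closure, from -1 (fully open) to 1 (shut), set as the call begins (left out, the last holds). The fingers move at their own pace and stop on an object; the grip force is fixed at half the most. Time passes only in rows, so rows that do not move let the fingers close. It gives the time, the measured TCP pose, the force, the opening and the grip force at its end, in the units of the state.
- get_obs(): the state, without advancing time (a new reading comes with each control period).
- get_image(name): name is "scene" or "top" or "wrist"; returns the picture (400x640x3 uint8, blue, green, red); there is no depth.
- calibration(name): a dict with "vertical_fov" (degrees; the focal length in pixels is half the picture's height over the tangent of half this angle, whatever the lens; pixels are square), "cx", "cy" (the principal point, pixels), "cam_to_world" (4x4, takes a point from camera to world coordinates); the wrist camera has in their place "hand_eye" (4x4, takes a point from camera to tool coordinates, whose origin is the TCP and whose axes are the flange's). Camera axes: x right, y down, z forward; pixel columns grow to the right and rows downward; lengths in m; the calibration is good to about 2 mm. The wrist camera is an equidistant fisheye: a pixel r from the principal point sees the ray r / f radians off the axis. A picture is of the moment at which its call begins: read the wrist's pose just before it. calibration takes no time and is no camera call.
- job_done(): hands the job in; it is judged then, once.
Trained networks look in the newest picture that a camera, given by its name, has taken for a name from the list of things; names that differ only in an ending like _2 or _b are one class to them, and where a whole thing is asked for, a point or a joint stands for the part that bears it (a point fixed in the world has none). Each returns a list of dicts, best first, with "confidence" (0 to 1); they miss things now and then, are a little off and sometimes report something else, mostly with a low value. They report only what shows in the picture. A call takes as long as a camera call.
- look_for(camera, label): "centre" ([x, y, z] in m, in the coordinates of the camera as it stood for that picture, good to about 4 mm: the middle of the surface that is visible of it).
The state is a dict: "time_s": time; "joint_positions": joint angles; "qd": joint speeds; "joint_torque": joint torques, N m; "tool_pos": TCP position; "ee_rot": TCP orientation; "contact_force": force on the tool from outside, world axes, zero at the start; "ft_torque": the same for the moment, N m; "finger_gap": finger opening in m; "grip_force": force on a finger pad.
Only numpy, scipy, OpenCV 4.12 (cv2) and the standard library are available. Lean on these libraries where they do the work, as an engineer would, in place of code of your own. Each camera call takes 0.05 s, during which the arm holds its last target. There are 200 camera calls.

## Working session

There is one attempt and no reset: what is moved stays moved. The work goes in short steps, Python scripts to look and compute and a tool call to move; the robot and the scene stay as the last step left them, time stands still between calls to the robot, and variables do not carry over. Pictures are saved under pics/ and viewed, at most 14 in all, crops included, and the job is handed in when it is done.

Besides the shell and the picture viewer there is one more tool, called after "Request:" as name(argument=value, ...) on one line, values as JSON. servo_tool: Moves the arm, as the interface text tells. Its arguments: {"type":"object","properties":{"deltas":{"type":"array","items":{"type":"object","properties":{"delta_pos":{"type":"array","items":{"type":"number"}},"roll":{"type":"number"}}}},"grip":{"type":"number"}},"required":["deltas"]}

```bash
ls; mkdir -p pics
cat > h.py <<'E'
import numpy as np,cv2
from workcell import *
from scipy.spatial.transform import Rotation as R
def K(c):
    return 200/np.tan(np.radians(c["vertical_fov"])/2)
def c2w(name):
    c=calibration(name)
    if name!="wrist": return np.array(c["cam_to_world"])
    o=get_obs();T=np.eye(4);T[:3,:3]=R.from_quat(o["ee_rot"]).as_matrix();T[:3,3]=o["tool_pos"]
    return T@np.array(c["hand_eye"])
def snap(name,fn=None):
    T=c2w(name);im=get_image(name)
    if fn: cv2.imwrite("pics/"+fn,im)
    return T,im
def px2w(name,T,u,v,z):
    c=calibration(name);f=K(c);x=u-c["cx"];y=v-c["cy"]
    if name=="wrist":
        r=np.hypot(x,y)+1e-9;t=r/f;d=np.array([x/r*np.sin(t),y/r*np.sin(t),np.cos(t)])
    else: d=np.array([x/f,y/f,1])
    d=T[:3,:3]@d;return T[:3,3]+d*(z-T[2,3])/d[2]
def w2px(name,T,p):
    c=calibration(name);f=K(c);q=np.linalg.inv(T)@np.r_[p,1]
    if name=="wrist":
        r=np.hypot(q[0],q[1])+1e-9;t=np.arctan2(r,q[2]);return np.array([c["cx"]+q[0]/r*f*t,c["cy"]+q[1]/r*f*t])
    return np.array([c["cx"]+f*q[0]/q[2],c["cy"]+f*q[1]/q[2]])
E
python3 - <<'E'
from h import *
print(tcp_to_tips, get_obs())
for n in ("scene","top"):
    T,im=snap(n,n+"0.png");print(n,T.round(3).tolist(),calibration(n)["vertical_fov"])
    for l in ["unit","cover","nozzle_top","caddy","blade","driver1","driver2","brush","torch","battery","speaker","mug","spool"]:
        r=look_for(n,l);print(l,[(round(d["confidence"],2),(T@np.r_[d["centre"],1])[:3].round(3).tolist()) for d in r[:3]])
E
```

```text
pics
0.019 {'time_s': 0.0, 'joint_positions': array([-1.39560089e+00,  4.91561962e-01,  1.55945351e+00, -3.29384274e-05,
        1.09167644e+00, -1.05602811e-01]), 'qd': array([ 1.97690501e-03, -4.56652965e-04, -1.30641879e-03, -1.86232355e-05,
       -2.09847727e-04, -1.01738524e-03]), 'joint_torque': array([ 1.54974863e-03, -6.12634993e+01, -2.58182073e+01,  6.92515704e-02,
        4.81827662e-02, -9.54538814e-05]), 'tool_pos': array([ 0.1731762 , -0.60030032,  0.23305884]), 'ee_rot': array([ 9.90159009e-01,  1.39945827e-01, -3.37228885e-05, -5.48785343e-04]), 'contact_force': array([-0.15136102, -0.61721902,  0.22672848]), 'ft_torque': array([ 0.02057805, -0.0313177 ,  0.00017654]), 'grip_force': 0.0, 'finger_gap': 0.09523945356094901}
scene [[-0.893, 0.383, -0.238, 0.793], [0.451, 0.77, -0.451, 0.545], [0.01, -0.51, -0.86, 1.191], [0.0, 0.0, 0.0, 1.0]] 42.829473900173404
unit [(0.59, [0.646, -0.167, 0.062])]
cover [(0.6, [0.632, -0.142, 0.061])]
nozzle_top [(0.5, [0.662, -0.276, 0.188])]
caddy [(0.64, [0.662, 0.169, 0.039]), (0.55, [0.651, -0.166, 0.065])]
blade [(0.85, [0.431, -
[... 699 characters left out ...]
5], [0.0, 0.0, 0.0, 1.0]] 53.69281812396737
unit [(0.59, [0.629, -0.191, 0.065]), (0.37, [0.662, -0.284, 0.19])]
cover [(0.16, [0.353, 0.168, 0.016])]
nozzle_top []
caddy [(0.69, [0.664, 0.176, 0.031]), (0.49, [0.626, -0.147, 0.062])]
blade [(0.61, [0.429, -0.143, 0.018])]
driver1 [(0.84, [0.429, 0.031, 0.02]), (0.7, [0.431, 0.206, 0.023])]
driver2 [(0.84, [0.429, 0.031, 0.02]), (0.7, [0.431, 0.206, 0.023])]
brush [(0.76, [0.408, 0.125, 0.016]), (0.33, [0.63, -0.188, 0.067])]
torch [(0.82, [0.422, 0.297, 0.02])]
battery [(0.72, [0.352, 0.169, 0.018])]
speaker [(0.94, [0.59, 0.396, 0.05])]
mug [(0.73, [0.437, -0.442, 0.044])]
spool [(0.9, [0.314, -0.294, 0.045]), (0.61, [0.665, 0.181, 0.03])]
```

View pics/top0.png

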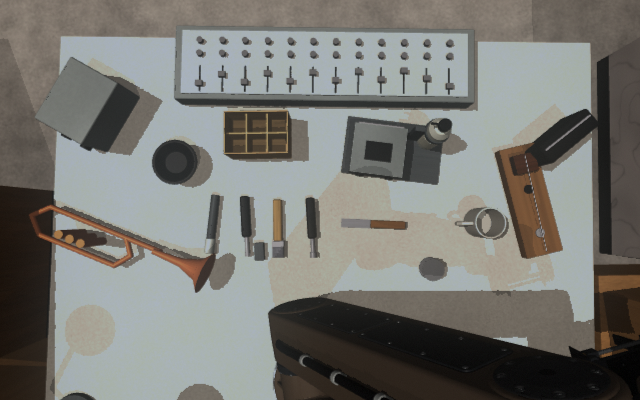

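View pics/scene0.png

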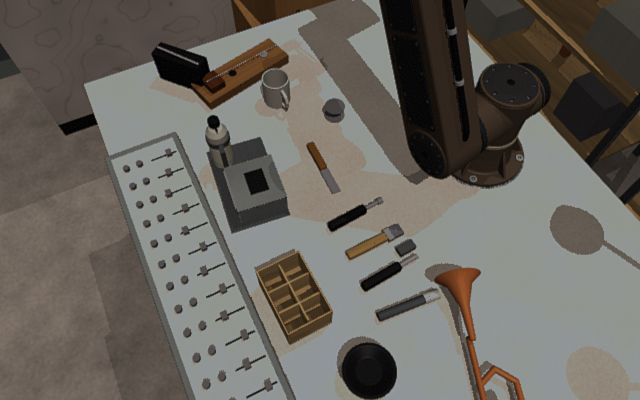

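The top picture shows the blade near (375,224), its tip at the left. Two drivers lie at (312,227) and (246,227), with the brush at (279,228) and torch at (213,224). The caddy is at (257,134) and the unit at (390,150). All four optional tools are present. I'll go above the blade for a closer look with the wrist camera.

Request:
servo_tool(deltas=[{"delta_pos": [26,46,15],"roll": 7.4},{"delta_pos": [26,46,15],"roll": 7.4},{"delta_pos": [26,46,15],"roll": 7.4},{"delta_pos": [26,46,15],"roll": 7.4},{"delta_pos": [26,46,15],"roll": 7.4},{"delta_pos": [26,46,15],"roll": 7.4},{"delta_pos": [26,46,15],"roll": 7.4},{"delta_pos": [26,46,15],"roll": 7.4}])

```text
time_s: 2.4
tool_pos: [0.3817, -0.2309, 0.3544]
ee_rot: [0.791, 0.612, 0.0, 0.0]
contact_force: [-0.4, -0.0, -0.6]
finger_gap: 0.0949
grip_force: 0.0
```

Request:
servo_tool(deltas=[{"delta_pos": [26,46,0],"roll": 7.4},{"delta_pos": [23,46,0],"roll": 7.4},{"delta_pos": [0,0,0]},{"delta_pos": [0,0,0]}])

```text
invalid input at $.deltas[2]: expected keys delta_pos, roll
```

Run:
```python
from h import *
T,im=snap("wrist","w1.png");o=get_obs()
print(o["time_s"],o["tool_pos"],R.from_quat(o["ee_rot"]).as_matrix().round(3).tolist(),o["joint_positions"])
print(T.round(3).tolist(),calibration("wrist"))
for l in ["unit","cover_edge","nozzle_top","caddy","blade","driver1","driver2","brush"]:
    r=look_for("wrist",l);print(l,[(round(d["confidence"],2),(T@np.r_[d["centre"],1])[:3].round(3).tolist()) for d in r[:3]])
```

```text
2.45 [ 0.38376261 -0.22718693  0.3562694 ] [[0.242, 0.97, 0.003], [0.97, -0.242, -0.0], [0.0, 0.003, -1.0]] [-0.6839075   0.109285    1.78328202  0.0019887   1.24616283 -0.44025567]
[[0.968, -0.239, -0.074, 0.403], [-0.25, -0.925, -0.287, -0.148], [0.0, 0.297, -0.955, 0.506], [0.0, 0.0, 0.0, 1.0]] {'vertical_fov': 65.70646984690485, 'cx': 317.6124668930398, 'cy': 195.29774369435356, 'hand_eye': array([[-2.61451941e-04, -9.55012069e-01, -2.96566823e-01,
         8.52235748e-02],
       [ 9.99999800e-01, -7.90720086e-05, -6.26965501e-04,
        -4.32103943e-04],
       [ 5.75309486e-04, -2.96566927e-01,  9.55011899e-01,
        -1.51202720e-01],
       [ 0.00000000e+00,  0.00000000e+00,  0.00000000e+00,
         1.00000000e+00]])}
unit [(0.65, [0.63, -0.202, 0.065])]
cover_edge [(0.9, [0.622, -0.144, 0.064])]
nozzle_top [(0.87, [0.663, -0.281, 0.188])]
caddy []
blade [(0.91, [0.432, -0.134, 0.015]), (0.29, [0.62, -0.146, 0.066])]
driver1 [(0.96, [0.373, 0.017, 0.02])]
driver2 [(0.96, [0.373, 0.017, 0.02])]
brush []
```

View pics/w1.png

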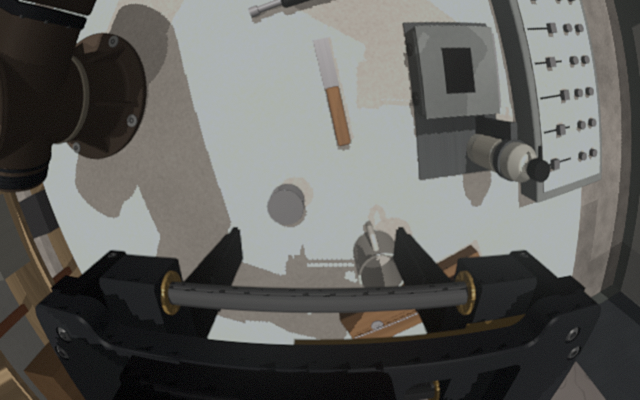

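The blade tip is at (323,40), its handle end at (344,148), and the cover corners run (405,26)–(413,118)–(498,115)–(487,24).

Run:
```python
from h import *
T=c2w("wrist");im=cv2.imread("pics/w1.png")
for n,u,v,z in [("tip",321.5,39,.012),("junc",331,87,.016),("hend",344.5,148,.02),("c1",405,26,.066),("c2",413,118,.066),("c3",498,115,.066),("c4",487,24,.066),("noz",539,169,.188)]:
    print(n,px2w("wrist",T,u,v,z).round(4))
s=cv2.resize(im[10:130,300:560],None,fx=3,fy=3,interpolation=cv2.INTER_CUBIC);cv2.imwrite("pics/w1c.png",s)
```

```text
tip [ 0.4335 -0.054   0.012 ]
junc [ 0.4278 -0.1329  0.016 ]
hend [ 0.4242 -0.2314  0.02  ]
c1 [ 0.5519 -0.0701  0.066 ]
c2 [ 0.5302 -0.2045  0.066 ]
c3 [ 0.6752 -0.2271  0.066 ]
c4 [ 0.69  -0.082  0.066]
noz [ 0.6555 -0.2837  0.188 ]
```

View pics/w1c.png

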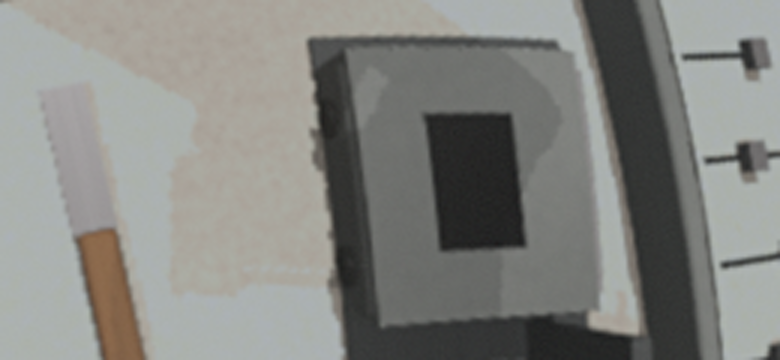

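Run:
```python
from h import *
T=c2w("wrist")
P={}
for n,u,v,z in [("c1",416.7,26,.066),("c2",426.7,118.3,.066),("c3",500,111.7,.066),("c4",491.7,27.3,.066)]:
    P[n]=px2w("wrist",T,u,v,z);print(n,P[n].round(4))
for a,b in [("c1","c2"),("c2","c3"),("c3","c4"),("c4","c1")]:
    d=P[b]-P[a];print(np.linalg.norm(d).round(4),np.degrees(np.arctan2(d[1],d[0])).round(1))
c=sum(P.values())/4;print(c)
n=np.array([.6575,-.282])
for y in (2,4,6,8,10):
    r=R.from_euler("z",y,degrees=True).as_matrix();print(y,n-(r@[.055,-.135,0])[:2])
```

```text
c1 [ 0.5695 -0.0728  0.066 ]
c2 [ 0.551  -0.2093  0.066 ]
c3 [ 0.68   -0.2225  0.066 ]
c4 [ 0.6974 -0.0879  0.066 ]
0.1378 -97.7
0.1297 -5.9
0.1357 82.7
0.1287 173.2
[ 0.62449026 -0.14812426  0.066     ]
2 [ 0.59782207 -0.14900171]
4 [ 0.59321685 -0.15116546]
6 [ 0.58868995 -0.15348861]
8 [ 0.58424689 -0.15596833]
10 [ 0.57989307 -0.1586016 ]
```

Request:
servo_tool(deltas=[{"delta_pos": [16,28,-50],"roll": 5.5},{"delta_pos": [16,28,-50],"roll": 5.5},{"delta_pos": [15,26,-50],"roll": 0},{"delta_pos": [0,0,-50],"roll": 0},{"delta_pos": [0,0,-50],"roll": 0},{"delta_pos": [0,0,-40],"roll": 0},{"delta_pos": [0,0,0],"roll": 0},{"delta_pos": [0,0,0],"roll": 0}])

```text
time_s: 3.85
tool_pos: [0.4285, -0.1512, 0.0646]
ee_rot: [0.73, 0.684, 0.0, 0.0]
contact_force: [-0.6, -0.3, -0.0]
finger_gap: 0.0953
grip_force: 0.0
```

Run:
```python
from h import *
T,im=snap("wrist","w2.png");o=get_obs()
print(o["time_s"],o["tool_pos"],R.from_quat(o["ee_rot"]).as_matrix()[:2,0])
r=look_for("wrist","blade");print([(round(d["confidence"],2),(T@np.r_[d["centre"],1])[:3].round(3).tolist()) for d in r[:3]])
```

```text
3.9 [ 0.42876486 -0.1511529   0.06503077] [0.06540331 0.99785857]
[(0.7, [0.431, -0.113, 0.008])]
```

View pics/w2.png

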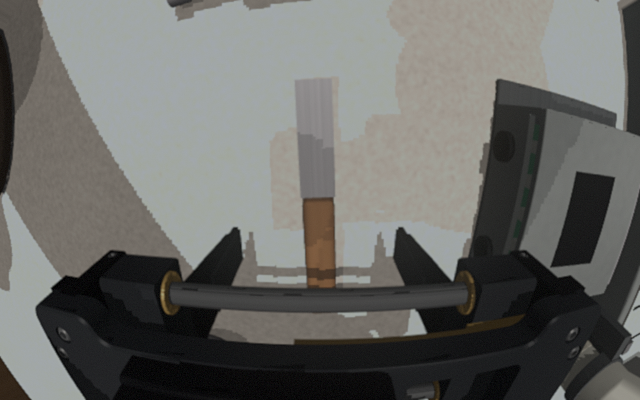

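The blade lies centred between the fingers, with its tip at (315,79) and the junction at (318,198). I'll descend and grip.

Request:
servo_tool(deltas=[{"delta_pos": [0,0,-30],"roll": 0},{"delta_pos": [0,0,-12],"roll": 0},{"delta_pos": [0,0,0],"roll": 0}])

```text
time_s: 4.32
tool_pos: [0.4282, -0.1506, 0.0219]
ee_rot: [0.73, 0.684, -0.0, -0.0]
contact_force: [-0.0, 0.9, 0.2]
finger_gap: 0.095
grip_force: 0.0
```

Request:
servo_tool(deltas=[{"delta_pos": [0,0,0],"roll": 0},{"delta_pos": [0,0,0],"roll": 0},{"delta_pos": [0,0,0],"roll": 0},{"delta_pos": [0,0,0],"roll": 0},{"delta_pos": [0,0,0],"roll": 0},{"delta_pos": [0,0,0],"roll": 0},{"delta_pos": [0,0,50],"roll": 0},{"delta_pos": [0,0,50],"roll": 0}], grip=1)

```text
time_s: 5.32
tool_pos: [0.4279, -0.1504, 0.1225]
ee_rot: [0.73, 0.684, -0.0, -0.001]
contact_force: [0.3, 0.9, -0.3]
finger_gap: 0.0206
grip_force: 0.0
```

Run:
```python
from h import *
T,im=snap("wrist","w3.png");o=get_obs()
print(o["time_s"],o["tool_pos"],R.from_quat(o["ee_rot"]).as_matrix()[:2,0],o["ft_torque"],o["contact_force"])
r=look_for("wrist","blade");print([(round(d["confidence"],2),(T@np.r_[d["centre"],1])[:3].round(3).tolist()) for d in r[:3]])
```

```text
5.375 [ 0.42957184 -0.1510891   0.12784797] [0.06454152 0.99791239] [-0.07365308 -0.17916374 -0.0348706 ] [ 1.79003462 -0.2655575   6.19147776]
[(0.93, [0.433, -0.127, 0.009])]
```

View pics/w3.png

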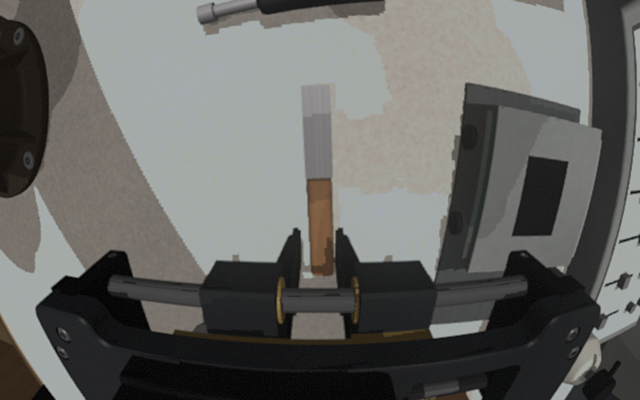

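The fingers closed too late and the blade is still on the bench, tip at (317,84). Retry with more closing time.

Request:
servo_tool(deltas=[{"delta_pos": [0,0,0],"roll": 0},{"delta_pos": [0,0,0],"roll": 0},{"delta_pos": [0,0,-50],"roll": 0},{"delta_pos": [0,0,-30],"roll": 0},{"delta_pos": [0,0,-20],"roll": 0},{"delta_pos": [0,0,0],"roll": 0}], grip=0)

```text
time_s: 6.18
tool_pos: [0.4274, -0.1501, 0.02]
ee_rot: [0.73, 0.684, -0.001, -0.002]
contact_force: [0.2, -0.4, 0.2]
finger_gap: 0.0475
grip_force: 0.0
```

Request:
servo_tool(deltas=[{"delta_pos": [0,0,0],"roll": 0},{"delta_pos": [0,0,0],"roll": 0},{"delta_pos": [0,0,0],"roll": 0},{"delta_pos": [0,0,0],"roll": 0},{"delta_pos": [0,0,0],"roll": 0},{"delta_pos": [0,0,0],"roll": 0},{"delta_pos": [0,0,0],"roll": 0}], grip=1)

```text
time_s: 7.05
tool_pos: [0.4282, -0.1505, 0.0217]
ee_rot: [0.73, 0.684, 0.0, 0.0]
contact_force: [0.4, -0.1, -0.9]
finger_gap: 0.022
grip_force: 29.7
```

Request:
servo_tool(deltas=[{"delta_pos": [0,0,20],"roll": 0},{"delta_pos": [0,0,40],"roll": 0},{"delta_pos": [0,0,20],"roll": 0},{"delta_pos": [0,0,0],"roll": 0}])

```text
time_s: 7.55
tool_pos: [0.4287, -0.1507, 0.1027]
ee_rot: [0.73, 0.684, 0.0, 0.001]
contact_force: [-0.1, 0.5, -1.8]
finger_gap: 0.0221
grip_force: 29.7
```

Run:
```python
from h import *
T,im=snap("wrist","w4.png");o=get_obs()
print(o["time_s"],o["tool_pos"],R.from_quat(o["ee_rot"]).as_matrix()[:2,0],o["ft_torque"],o["contact_force"])
r=look_for("wrist","blade");print([(round(d["confidence"],2),(T@np.r_[d["centre"],1])[:3].round(3).tolist()) for d in r[:3]])
```

```text
7.6 [ 0.42827543 -0.15055584  0.10171342] [0.06476278 0.99790059] [-0.0553633  -0.09814054 -0.00963199] [ 0.42127181 -0.47474742 -1.00652132]
[(0.59, [0.434, -0.106, 0.091])]
```

View pics/w4.png

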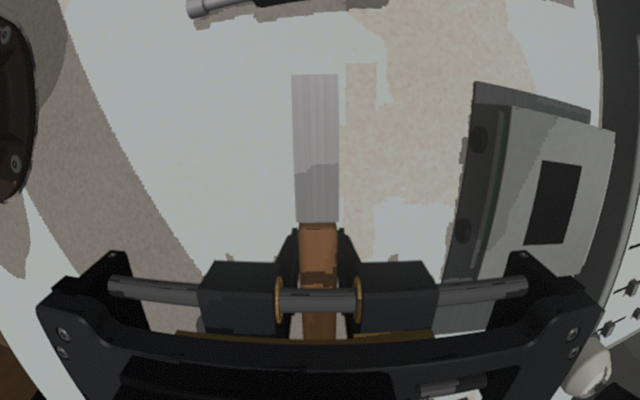

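Blade held level, its tip at (315,74) and junction at (317,222). I'll compute the tip offset and the insertion move.

Run:
```python
from h import *
o=get_obs();T=c2w("wrist")
Rm=R.from_quat(o["ee_rot"]).as_matrix()
for z in (.084,.092,.1):
  for u,v in ((315,74),(317,222)):
    p=px2w("wrist",T,u,v,z); print(z,p.round(4),(Rm.T@(p-o["tool_pos"])*1000).round(1))
a=np.radians(-7)
u=np.array([np.cos(a),np.sin(a)]);c=np.array([.6245,-.148]);print("edge",c-.065*u,"u",u)
for L in (.098,):
  for d in (-.03,.015): print("tcp for tip depth",d,c-.065*u+(d-L)*u)
```

```text
0.084 [ 0.4328 -0.0499  0.084 ] [100.6  -1.8  17.2]
0.084 [ 0.4283 -0.1338  0.084 ] [16.6 -0.8 17.2]
0.092 [ 0.4328 -0.0507  0.092 ] [99.9 -1.7  9.2]
0.092 [ 0.4286 -0.1305  0.092 ] [19.9 -0.7  9.2]
0.1 [ 0.4328 -0.0514  0.1   ] [99.1 -1.6  1.2]
0.1 [ 0.4288 -0.1273  0.1   ] [23.2 -0.7  1.2]
edge [ 0.5599845  -0.14007849] u [ 0.99254615 -0.12186934]
tcp for tip depth -0.03 [ 0.43293859 -0.12447922]
tcp for tip depth 0.015 [ 0.47760317 -0.12996334]
```

Request:
servo_tool(deltas=[{"delta_pos": [0,4,0],"roll": -10.4},{"delta_pos": [0,4,0],"roll": -10.4},{"delta_pos": [0,4,0],"roll": -10.4},{"delta_pos": [0,3,0],"roll": -10.4},{"delta_pos": [0,3,0],"roll": -10.4},{"delta_pos": [0,3,0],"roll": -10.4},{"delta_pos": [-2,3,0],"roll": -10.4},{"delta_pos": [0,3,0],"roll": -10.4}])

```text
time_s: 8.65
tool_pos: [0.4257, -0.1232, 0.1004]
ee_rot: [1.0, 0.024, -0.001, -0.0]
contact_force: [-0.1, 0.1, -0.6]
finger_gap: 0.0219
grip_force: 29.7
```

Request:
servo_tool(deltas=[{"delta_pos": [0,0,-10],"roll": -10},{"delta_pos": [0,0,-28],"roll": 0},{"delta_pos": [0,0,0],"roll": 0},{"delta_pos": [0,0,0],"roll": 0}])

```text
time_s: 9.15
tool_pos: [0.4261, -0.1235, 0.0636]
ee_rot: [0.998, -0.06, -0.0, -0.0]
contact_force: [-0.9, 0.2, -1.7]
finger_gap: 0.0223
grip_force: 29.7
```

Run:
```python
from h import *
T,im=snap("wrist","w5.png");o=get_obs()
print(o["time_s"],o["tool_pos"],np.degrees(np.arctan2(*R.from_quat(o["ee_rot"]).as_matrix()[1::-1,0])),o["contact_force"],o["joint_positions"][5])
for l in("blade","cover_edge","cover"):
 r=look_for("wrist",l);print([(round(d["confidence"],2),(T@np.r_[d["centre"],1])[:3].round(3).tolist()) for d in r[:3]])
cv2.imwrite("pics/w5c.png",cv2.resize(im[0:260,120:520],None,fx=2,fy=2))
```

```text
9.2 [ 0.42634139 -0.12359986  0.06394702] -6.899860995743155 [ 0.277578   -0.26157037 -0.56651792] 1.2603076530158133
[(0.65, [0.467, -0.124, 0.052])]
[(0.65, [0.564, -0.127, 0.065])]
[(0.64, [0.558, -0.126, 0.068])]
```

View pics/w5c.png

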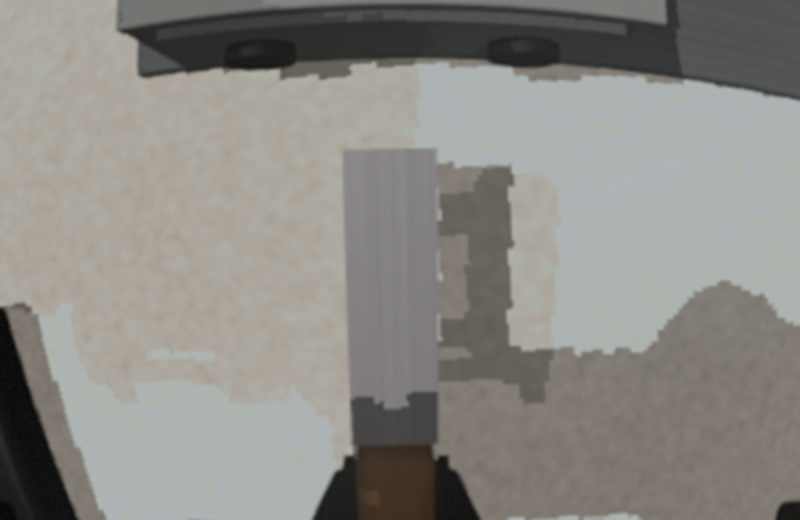

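The tip at crop (390,150) is centred on the gap strip between the two buttons. I'll insert it gently.

Request:
servo_tool(deltas=[{"delta_pos": [15,-2,0],"roll": 0},{"delta_pos": [15,-2,0],"roll": 0},{"delta_pos": [8,-1,0],"roll": 0},{"delta_pos": [6,-1,0],"roll": 0},{"delta_pos": [0,0,0],"roll": 0}])

```text
time_s: 9.98
tool_pos: [0.4704, -0.1295, 0.0635]
ee_rot: [0.998, -0.06, -0.0, 0.0]
contact_force: [-0.1, 0.5, -1.8]
finger_gap: 0.0216
grip_force: 29.7
```

Request:
servo_tool(deltas=[{"delta_pos": [5,-0.6,0],"roll": 0},{"delta_pos": [6,-0.7,0],"roll": 0},{"delta_pos": [0,0,0],"roll": 0}])

```text
time_s: 10.35
tool_pos: [0.4816, -0.1309, 0.0637]
ee_rot: [0.998, -0.06, 0.0, 0.0]
contact_force: [0.7, 0.8, -1.2]
finger_gap: 0.0219
grip_force: 29.7
```

Run:
```python
from h import *
T,im=snap("wrist","w6.png");o=get_obs()
print(o["time_s"],o["tool_pos"],o["contact_force"],o["ft_torque"])
cv2.imwrite("pics/w6c.png",cv2.resize(im[0:260,120:520],None,fx=2,fy=2))
```

```text
10.4 [ 0.48132371 -0.13082304  0.06363606] [-0.95377403 -0.07966629 -0.61527255] [0.01822664 0.08886269 0.00539898]
```

View pics/w6c.png

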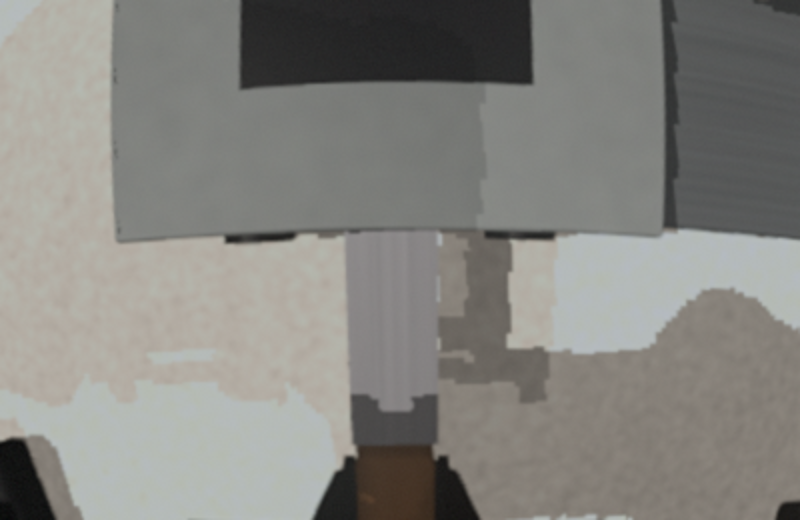

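The tip is now under the cover edge by roughly 22 mm: the edge crosses the blade at crop y≈235. Now the first half of the lever arc.

Request:
servo_tool(deltas=[{"delta_pos": [0,0,5],"roll": 0},{"delta_pos": [1,0,14],"roll": 0},{"delta_pos": [2.7,-0.3,14],"roll": 0},{"delta_pos": [4.5,-0.5,14],"roll": 0},{"delta_pos": [6.3,-0.8,12.5],"roll": 0},{"delta_pos": [8,-1,12],"roll": 0},{"delta_pos": [9.2,-1.1,10.5],"roll": 0},{"delta_pos": [0,0,0],"roll": 0}])

```text
time_s: 11.4
tool_pos: [0.5138, -0.1348, 0.1467]
ee_rot: [0.998, -0.06, 0.001, 0.0]
contact_force: [-0.0, 0.0, -1.1]
finger_gap: 0.022
grip_force: 29.9
```

Run:
```python
from h import *
o=get_obs();print(o["time_s"],o["tool_pos"],o["contact_force"],o["ft_torque"])
for n in("wrist","scene"):
 T,im=snap(n,n+"7.png")
 for l in("blade","cover_edge","cover"):
  r=look_for(n,l);print(n,l,[(round(d["confidence"],2),(T@np.r_[d["centre"],1])[:3].round(3).tolist()) for d in r[:3]])
a=cv2.imread("pics/wrist7.png")[0:300,100:540];b=cv2.imread("pics/scene7.png")[90:290,170:390]
cv2.imwrite("pics/m7.png",np.hstack([cv2.resize(a,(440,300)),cv2.resize(b,(330,300))]))
```

```text
11.4 [ 0.51383394 -0.13476484  0.14673807] [-0.03448966  0.04500884 -1.14815641] [ 0.05877616  0.0322753  -0.0087437 ]
wrist blade [(0.61, [0.548, -0.135, 0.137]), (0.56, [0.469, 0.024, 0.024])]
wrist cover_edge [(0.68, [0.625, -0.147, 0.136])]
wrist cover [(0.66, [0.624, -0.143, 0.137])]
scene blade [(0.6, [0.554, -0.135, 0.135])]
scene cover_edge [(0.98, [0.64, -0.145, 0.113])]
scene cover [(0.58, [0.649, -0.141, 0.109])]
```

View pics/m7.png

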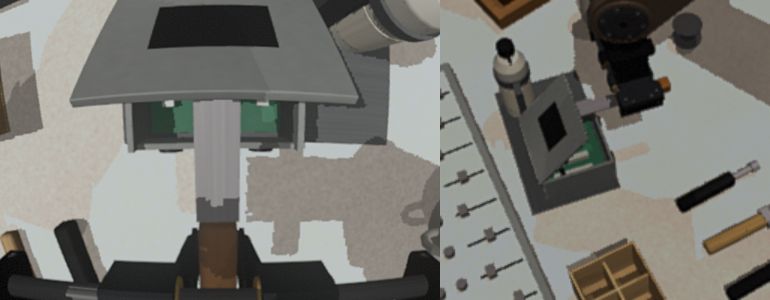

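The cover is standing at about 45° on the blade tip, and the blade is still level. Continuing the arc.

Request:
servo_tool(deltas=[{"delta_pos": [10.7,-1.3,9.4],"roll": 0},{"delta_pos": [11.8,-1.5,8],"roll": 0},{"delta_pos": [12.7,-1.6,6.3],"roll": 0},{"delta_pos": [13.4,-1.7,4.3],"roll": 0},{"delta_pos": [14,-1.7,2.5],"roll": 0},{"delta_pos": [14,-1.7,0],"roll": 0},{"delta_pos": [9,-1.1,-1],"roll": 0},{"delta_pos": [8,-1,-1],"roll": 0}])

```text
time_s: 12.8
tool_pos: [0.607, -0.1462, 0.1738]
ee_rot: [0.998, -0.06, -0.0, 0.0]
contact_force: [-2.1, 0.5, 1.2]
finger_gap: 0.0215
grip_force: 29.9
```

Request:
servo_tool(deltas=[{"delta_pos": [2,0,0],"roll": 0},{"delta_pos": [0,0,0],"roll": 0}])

```text
time_s: 13.05
tool_pos: [0.6085, -0.1461, 0.174]
ee_rot: [0.998, -0.06, -0.0, 0.0]
contact_force: [-0.5, -0.6, -0.9]
finger_gap: 0.0217
grip_force: 29.9
```

Run:
```python
from h import *
o=get_obs();print(o["time_s"],o["tool_pos"],o["contact_force"],o["ft_torque"])
for n in("wrist","scene","top"):
 T,im=snap(n,n+"8.png")
 for l in("blade","cover_edge","cover"):
  r=look_for(n,l);print(n,l,[(round(d["confidence"],2),(T@np.r_[d["centre"],1])[:3].round(3).tolist()) for d in r[:3]])
```

```text
13.05 [ 0.60851987 -0.14612423  0.17400599] [-0.46329018 -0.63526546 -0.89375555] [ 0.0058942   0.02393556 -0.01900151]
wrist blade [(0.91, [0.652, -0.145, 0.16]), (0.71, [0.479, -0.431, 0.045])]
wrist cover_edge [(0.69, [0.711, -0.153, 0.173])]
wrist cover [(0.9, [0.707, -0.156, 0.175]), (0.37, [0.669, -0.199, 0.057])]
scene blade [(0.87, [0.658, -0.149, 0.161])]
scene cover_edge [(0.61, [0.703, -0.138, 0.143])]
scene cover [(0.56, [0.711, -0.135, 0.144])]
top blade []
top cover_edge [(0.74, [0.709, -0.099, 0.147])]
top cover [(0.82, [0.71, -0.1, 0.146])]
```

The tip is about 19 mm behind the hinge line, so the cover stands near 100°. I'll withdraw, lay the blade in a free spot, and regrip it near its tip so the handle can swing down.

Request:
servo_tool(deltas=[{"delta_pos": [-22,2.7,0],"roll": 0},{"delta_pos": [-34,4.1,0],"roll": 0},{"delta_pos": [-44,5.4,0],"roll": 0},{"delta_pos": [-44,5.4,0],"roll": 0},{"delta_pos": [-44,5.4,0],"roll": 0},{"delta_pos": [0,0,-40],"roll": 0},{"delta_pos": [0,0,-40],"roll": 0},{"delta_pos": [0,0,-40],"roll": 0}])

```text
time_s: 14.65
tool_pos: [0.4208, -0.1233, 0.0534]
ee_rot: [0.998, -0.06, 0.001, 0.0]
contact_force: [1.5, 0.3, -1.5]
finger_gap: 0.0219
grip_force: 29.9
```

Request:
servo_tool(deltas=[{"delta_pos": [0,0,-20],"roll": 0},{"delta_pos": [0,0,-10],"roll": 0},{"delta_pos": [0,0,0],"roll": 0}])

```text
time_s: 15.02
tool_pos: [0.4206, -0.1232, 0.0241]
ee_rot: [0.998, -0.06, -0.0, -0.0]
contact_force: [0.4, 0.2, -0.7]
finger_gap: 0.0217
grip_force: 29.9
```

Run:
```python
from h import *
o=get_obs();print(o["time_s"],o["tool_pos"],o["contact_force"],o["ft_torque"])
T,im=snap("scene","scene9.png")
for l in("blade","cover_edge"):
  r=look_for("scene",l);print(l,[(round(d["confidence"],2),(T@np.r_[d["centre"],1])[:3].round(3).tolist()) for d in r[:3]])
```

```text
15.025 [ 0.4205745  -0.12316109  0.02407676] [ 0.44421208  0.1771076  -0.66804153] [ 0.03370291  0.01810879 -0.02317887]
blade [(0.81, [0.47, -0.126, 0.009])]
cover_edge [(0.58, [0.702, -0.146, 0.137])]
```

Request:
servo_tool(deltas=[{"delta_pos": [0,0,-2],"roll": 0},{"delta_pos": [0,0,0],"roll": 0},{"delta_pos": [0,0,0],"roll": 0},{"delta_pos": [0,0,40],"roll": 0},{"delta_pos": [42,-5.2,0],"roll": 0},{"delta_pos": [42,-5.2,0],"roll": 0},{"delta_pos": [0,0,-25],"roll": 0},{"delta_pos": [0,0,-15],"roll": 0}], grip=0)

```text
time_s: 16.18
tool_pos: [0.5042, -0.1333, 0.0212]
ee_rot: [0.998, -0.06, -0.001, -0.0]
contact_force: [-0.4, -1.3, -0.6]
finger_gap: 0.0476
grip_force: 0.0
```

Request:
servo_tool(deltas=[{"delta_pos": [0,0,0],"roll": 0},{"delta_pos": [0,0,0],"roll": 0},{"delta_pos": [0,0,0],"roll": 0},{"delta_pos": [0,0,0],"roll": 0},{"delta_pos": [0,0,0],"roll": 0}], grip=1)

```text
time_s: 16.8
tool_pos: [0.5047, -0.1337, 0.0225]
ee_rot: [0.998, -0.06, 0.0, 0.0]
contact_force: [1.2, 0.1, 0.7]
finger_gap: 0.0231
grip_force: 30.0
```

Request:
servo_tool(deltas=[{"delta_pos": [0,0,20],"roll": 0},{"delta_pos": [0,0,40],"roll": 0},{"delta_pos": [0,0,40],"roll": 0},{"delta_pos": [0,0,40],"roll": 0},{"delta_pos": [0,0,40],"roll": 0},{"delta_pos": [0,0,20],"roll": 0},{"delta_pos": [0,0,0],"roll": 0},{"delta_pos": [0,0,0],"roll": 0}])

```text
time_s: 17.8
tool_pos: [0.5041, -0.1334, 0.2212]
ee_rot: [0.998, -0.06, -0.001, -0.0]
contact_force: [0.3, 0.3, -1.2]
finger_gap: 0.0231
grip_force: 30.0
```

Run:
```python
from h import *
o=get_obs();print(o["time_s"],o["tool_pos"],o["contact_force"],o["ft_torque"])
for n in("wrist","scene","top"):
 T,im=snap(n,n+"10.png")
 for l in("blade",):
  r=look_for(n,l);print(n,l,[(round(d["confidence"],2),(T@np.r_[d["centre"],1])[:3].round(3).tolist()) for d in r[:3]])
a=cv2.imread("pics/wrist10.png")[0:400,100:540];b=cv2.imread("pics/scene10.png")[60:290,170:400]
cv2.imwrite("pics/m10.png",np.hstack([cv2.resize(a,(440,400)),cv2.resize(b,(360,400))]))
```

```text
17.8 [ 0.50407968 -0.1333549   0.22115505] [ 0.29953669  0.32150904 -1.1782212 ] [ 0.02175242 -0.0733119   0.0071837 ]
wrist blade [(0.6, [0.493, -0.131, 0.208])]
scene blade [(0.86, [0.394, -0.115, 0.214])]
top blade []
```

View pics/m10.png

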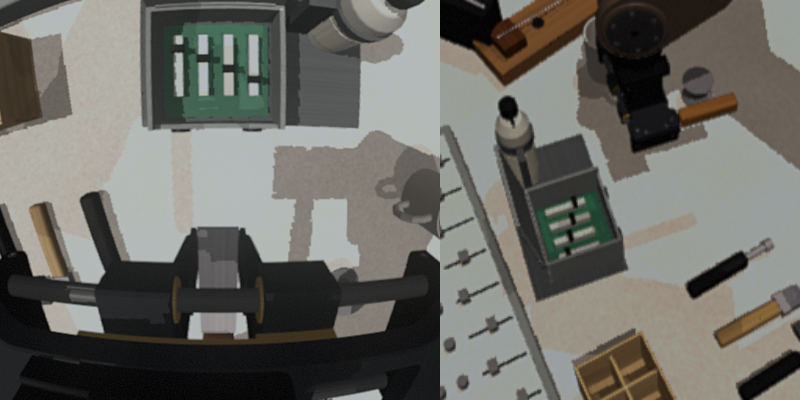

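The PCB in the box is exposed, so the cover is well open. The blade stays level when gripped at its tip end (it doesn't swing). At a low height I'll test whether a slackened closure lets it pivot.

Request:
servo_tool(deltas=[{"delta_pos": [0,0,-40],"roll": 0},{"delta_pos": [0,0,-40],"roll": 0},{"delta_pos": [0,0,-40],"roll": 0},{"delta_pos": [0,0,-20],"roll": 0},{"delta_pos": [0,0,0],"roll": 0}])

```text
time_s: 18.73
tool_pos: [0.5039, -0.1333, 0.0808]
ee_rot: [0.998, -0.06, -0.001, -0.0]
contact_force: [0.8, 0.0, -1.4]
finger_gap: 0.0233
grip_force: 30.0
```

Request:
servo_tool(deltas=[{"delta_pos": [0,0,0],"roll": 0},{"delta_pos": [0,0,0],"roll": 0}], grip=0.55)

```text
time_s: 18.98
tool_pos: [0.5049, -0.1337, 0.0831]
ee_rot: [0.998, -0.06, 0.001, 0.0]
contact_force: [0.2, -0.2, -0.1]
finger_gap: 0.0232
grip_force: 30.0
```

Request:
servo_tool(deltas=[{"delta_pos": [0,0,0],"roll": 0},{"delta_pos": [0,0,0],"roll": 0}], grip=0.53)

```text
time_s: 19.23
tool_pos: [0.5046, -0.1336, 0.0826]
ee_rot: [0.998, -0.06, 0.0, 0.0]
contact_force: [-0.7, -0.3, -0.8]
finger_gap: 0.023
grip_force: 30.0
```

```bash
cat >> h.py <<'E'
def look(n,*ls,k=3):
    T,im=snap(n)
    o=get_obs()
    for l in ls:
        print(n,l,[(round(d["confidence"],2),((T@np.r_[d["centre"],1])[:3]*1000).round().astype(int).tolist()) for d in look_for(n,l)[:k]])
def st():
    o=get_obs();print(round(o["time_s"],2),(o["tool_pos"]*1000).round(1),"yaw",np.degrees(np.arctan2(*R.from_quat(o["ee_rot"]).as_matrix()[1::-1,0])).round(1),"F",o["contact_force"].round(1),"M",o["ft_torque"].round(2),"gap",round(o["finger_gap"]*1000,1),"gf",round(o["grip_force"],1))
E
python3 -c "
from h import *
st();look('scene','blade')"
```

```text
19.23 [ 504.6 -133.6   82.6] yaw -6.9 F [-0.7 -0.3 -0.8] M [-0.   -0.04  0.01] gap 23.0 gf 30.0
scene blade [(0.84, [399, -114, 74]), (0.68, [708, -143, 135]), (0.28, [661, 165, 39])]
```

Request:
servo_tool(deltas=[{"delta_pos": [0,0,0],"roll": 0}], grip=0.515)

```text
time_s: 19.45
tool_pos: [0.5045, -0.1336, 0.0822]
ee_rot: [0.998, -0.06, 0.0, 0.0]
contact_force: [0.3, 0.0, -1.3]
finger_gap: 0.0236
grip_force: 26.0
```

Request:
servo_tool(deltas=[{"delta_pos": [0,0,0],"roll": 0}], grip=0.507)

```text
time_s: 19.58
tool_pos: [0.5045, -0.1335, 0.0821]
ee_rot: [0.998, -0.06, -0.0, 0.0]
contact_force: [-0.7, -0.1, -1.5]
finger_gap: 0.0238
grip_force: 16.2
```

Request:
servo_tool(deltas=[{"delta_pos": [0,0,0],"roll": 0}], grip=0.503)

```text
time_s: 19.7
tool_pos: [0.5045, -0.1335, 0.0821]
ee_rot: [0.998, -0.06, -0.0, 0.0]
contact_force: [0.4, -0.4, -1.6]
finger_gap: 0.0235
grip_force: 10.6
```

Request:
servo_tool(deltas=[{"delta_pos": [0,0,0],"roll": 0}], grip=0.499)

```text
time_s: 19.82
tool_pos: [0.5045, -0.1335, 0.0821]
ee_rot: [0.998, -0.06, -0.0, 0.0]
contact_force: [1.1, 0.2, -1.7]
finger_gap: 0.0239
grip_force: 5.5
```

```bash
python3 -c "
from h import *
st();look('scene','blade')"
```

```text
19.82 [ 504.5 -133.5   82.1] yaw -6.9 F [ 1.1  0.2 -1.7] M [ 0.05 -0.03  0.  ] gap 23.9 gf 5.5
scene blade [(0.85, [397, -114, 52]), (0.3, [701, -145, 136])]
```

Near the object width the grip force falls smoothly, and at about 5 N the blade begins to pivot. I'll re-firm, lift, move towards the caddy and slacken there.

Request:
servo_tool(deltas=[{"delta_pos": [0,0,20],"roll": 0},{"delta_pos": [0,20,40],"roll": 0},{"delta_pos": [0,40,40],"roll": 0},{"delta_pos": [4,40,40],"roll": 0},{"delta_pos": [4,40,40],"roll": 0},{"delta_pos": [4,40,18],"roll": 0},{"delta_pos": [4,40,0],"roll": 0},{"delta_pos": [0,14,0],"roll": 0}], grip=0.54)

```text
time_s: 20.92
tool_pos: [0.5203, 0.1021, 0.2802]
ee_rot: [0.998, -0.059, 0.0, -0.0]
contact_force: [-0.1, -1.0, -1.3]
finger_gap: 0.0234
grip_force: 30.0
```

Request:
servo_tool(deltas=[{"delta_pos": [0,0,0],"roll": 0},{"delta_pos": [0,0,0],"roll": 0},{"delta_pos": [0,0,0],"roll": 0}], grip=0.503)

```text
time_s: 21.3
tool_pos: [0.5206, 0.0995, 0.28]
ee_rot: [0.998, -0.061, -0.0, 0.0]
contact_force: [0.2, 0.1, -1.1]
finger_gap: 0.0239
grip_force: 10.6
```

Request:
servo_tool(deltas=[{"delta_pos": [0,0,0],"roll": 0},{"delta_pos": [0,0,0],"roll": 0},{"delta_pos": [0,0,0],"roll": 0},{"delta_pos": [0,0,0],"roll": 0},{"delta_pos": [0,0,0],"roll": 0},{"delta_pos": [0,0,0],"roll": 0}], grip=0.499)

```text
time_s: 22.05
tool_pos: [0.5205, 0.1005, 0.2802]
ee_rot: [0.998, -0.06, -0.0, 0.0]
contact_force: [-0.1, -0.5, -1.9]
finger_gap: 0.0238
grip_force: 4.6
```

Run:
```python
from h import *
st();look('scene','blade','caddy');look('top','blade')
T,im=snap("wrist","w11.png");
for l in("caddy","blade","driver1","brush","torch"):
  print(l,[(round(d["confidence"],2),(T@np.r_[d["centre"],1])[:3].round(3).tolist()) for d in look_for("wrist",l)[:3]])
np.save("T11.npy",T)
```

```text
22.05 [520.5 100.5 280.2] yaw -6.9 F [-0.1 -0.5 -1.9] M [0.01 0.05 0.02] gap 23.8 gf 4.6
scene blade [(0.93, [540, 105, 178])]
scene caddy [(0.74, [663, 169, 37])]
top blade [(0.3, [665, -283, 187])]
caddy [(0.69, [0.659, 0.184, 0.038])]
blade [(0.73, [0.531, 0.099, 0.231])]
driver1 [(0.76, [0.449, 0.207, 0.022]), (0.62, [0.449, 0.028, 0.024])]
brush [(0.98, [0.365, 0.126, 0.021])]
torch [(0.57, [0.445, 0.291, 0.024]), (0.18, [0.703, -0.164, 0.112])]
```

View pics/w11.png

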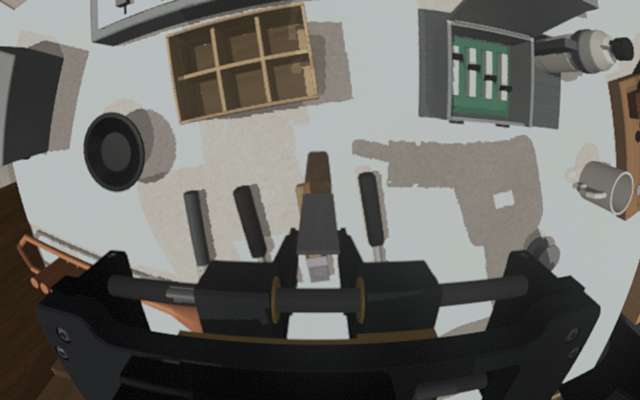

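The blade now hangs handle-down, seen at (317,160). The caddy rim corners are (182,123), (318,97), (305,4) and (167,38).

Run:
```python
from h import *
T=np.load("T11.npy");im=cv2.imread("pics/w11.png")
P=[px2w("wrist",T,u,v,.09) for u,v in((182,123),(318,97),(305,4),(167,38))]
for i in range(4):
    d=P[(i+1)%4]-P[i];print(P[i].round(4),np.linalg.norm(d).round(4),np.degrees(np.arctan2(d[1],d[0])).round(1))
print(sum(P)/4)
# refine: fit caddy rim by projecting the model, compare with wood mask
from scipy.optimize import minimize
hsv=cv2.cvtColor(im,cv2.COLOR_BGR2HSV);m=((hsv[...,0]>8)&(hsv[...,0]<28)&(hsv[...,1]>80)).astype(np.uint8);m[130:]=0;m[:,340:]=0;m[:,:150]=0
def cost(p):
    r=R.from_euler("z",p[2]).as_matrix();q=[]
    for z in(0,.09):
        for sx,sy in((-1,-1),(-1,1),(1,1),(1,-1)):
            q.append(w2px("wrist",T,r@[sx*.056,sy*.083,z]+np.array([p[0],p[1],0])))
    h=cv2.convexHull((np.array(q)*16).round().astype(np.int32));c=np.zeros(m.shape,np.uint8);cv2.fillConvexPoly(c,h,1,shift=4)
    return float((c!=m).sum())
best=min((minimize(cost,[.662+a,.172+b,np.radians(y)],method="Nelder-Mead",options=dict(initial_simplex=[[.662+a,.172+b,np.radians(y)],[.672+a,.172+b,np.radians(y)],[.662+a,.182+b,np.radians(y)],[.662+a,.172+b,np.radians(y+4)]])) for a in(-.005,.005) for b in(-.005,.005) for y in(-5,0,5)),key=lambda r:r.fun)
print(best.x,np.degrees(best.x[2]),best.fun,m.sum())
```

```text
[0.6052 0.2509 0.09  ] 0.1605 -88.6
[0.6092 0.0905 0.09  ] 0.1072 0.6
[0.7164 0.0917 0.09  ] 0.1644 91.9
[0.7109 0.256  0.09  ] 0.1058 -177.3
[0.66043425 0.17225653 0.09      ]Traceback (most recent call last):
  File "<stdin>", line 17, in <module>
  File "<stdin>", line 17, in <genexpr>
    res = _minimize_neldermead(fun, x0, args, callback, bounds=bounds,
                               **options)
    fsim[j] = func(sim[j])
              ~~~~^^^^^^^^
    fx = function(np.copy(x), *(wrapper_args + args))
  File "<stdin>", line 14, in cost
  File "h.py", line 22, in w2px
    c=calibration(name);f=K(c);q=np.linalg.inv(T)@np.r_[p,1]
ValueError: time passes only in moves, steps and waits
```

Caddy at about (0.6604, 0.1723), yaw ≈1.6°, and its side lengths match. Moving the blade above the far right compartment at about (0.689, 0.119).

Request:
servo_tool(deltas=[{"delta_pos": [15,2,0],"roll": 0},{"delta_pos": [30,3,0],"roll": 0},{"delta_pos": [35,3,0],"roll": 0},{"delta_pos": [35,4,0],"roll": 0},{"delta_pos": [30,4,0],"roll": 0},{"delta_pos": [15,2.5,0],"roll": 0},{"delta_pos": [0,0,0],"roll": 0}], grip=0.51)

```text
time_s: 23.48
tool_pos: [0.6816, 0.1191, 0.2791]
ee_rot: [0.998, -0.06, -0.0, 0.0]
contact_force: [-1.0, -0.7, -1.2]
finger_gap: 0.0238
grip_force: 18.0
```

Run:
```python
from h import *
st();look('scene','blade');look('top','blade');look('wrist','blade')
```

```text
23.48 [681.6 119.1 279.1] yaw -6.9 F [-1.  -0.7 -1.2] M [ 0.06  0.07 -0.02] gap 23.8 gf 18.0
scene blade [(0.45, [702, 128, 132])]
top blade []
wrist blade [(0.59, [693, 119, 229])]
```

Request:
servo_tool(deltas=[{"delta_pos": [-9,0,-10],"roll": 0},{"delta_pos": [0,0,-20],"roll": 0},{"delta_pos": [0,0,-25],"roll": 0},{"delta_pos": [0,0,-25],"roll": 0},{"delta_pos": [0,0,-15],"roll": 0}])

```text
time_s: 24.4
tool_pos: [0.6711, 0.1189, 0.1843]
ee_rot: [0.998, -0.06, -0.0, 0.0]
contact_force: [0.2, 0.7, -0.6]
finger_gap: 0.0235
grip_force: 18.0
```

Run:
```python
from h import *
st();look('scene','blade');look('wrist','blade')
```

```text
24.4 [671.1 118.9 184.3] yaw -6.9 F [ 0.2  0.7 -0.6] M [0.03 0.02 0.02] gap 23.5 gf 18.0
scene blade [(0.5, [699, 126, 37])]
wrist blade [(0.66, [687, 121, 133])]
```

Request:
servo_tool(deltas=[{"delta_pos": [0,0,-10],"roll": 0},{"delta_pos": [0,0,-5],"roll": 0},{"delta_pos": [0,0,0],"roll": 0}])

```text
time_s: 24.98
tool_pos: [0.6739, 0.1192, 0.1748]
ee_rot: [0.998, -0.06, 0.005, -0.001]
contact_force: [-1.3, 0.5, 23.6]
finger_gap: 0.0239
grip_force: 20.9
```

Request:
servo_tool(deltas=[{"delta_pos": [0,0,0],"roll": 0},{"delta_pos": [0,0,0],"roll": 0},{"delta_pos": [0,0,30],"roll": 0},{"delta_pos": [0,0,50],"roll": 0},{"delta_pos": [0,0,40],"roll": 0}], grip=0.25)

```text
time_s: 25.6
tool_pos: [0.6716, 0.119, 0.2916]
ee_rot: [0.998, -0.06, 0.0, 0.0]
contact_force: [0.9, 0.8, -0.5]
finger_gap: 0.036
grip_force: 0.0
```

Run:
```python
from h import *
st();look('scene','blade','nozzle_top','cover_edge');look('wrist','blade','nozzle_top')
```

```text
25.6 [671.6 119.  291.6] yaw -6.9 F [ 0.9  0.8 -0.5] M [ 0.06  0.08 -0.01] gap 36.0 gf 0.0
scene blade [(0.47, [694, 125, 88])]
scene nozzle_top [(0.46, [660, -276, 185])]
scene cover_edge [(0.96, [702, -143, 138]), (0.17, [590, 394, 44])]
wrist blade [(0.93, [711, 118, 104])]
wrist nozzle_top [(0.67, [669, -277, 188]), (0.2, [659, 186, 47])]
```

The blade is standing in the caddy. Next, over to the nozzle with closed fingers.

Request:
servo_tool(deltas=[{"delta_pos": [0,-30,0],"roll": 0},{"delta_pos": [0,-50,0],"roll": 0},{"delta_pos": [0,-55,0],"roll": 0},{"delta_pos": [0,-55,0],"roll": 0},{"delta_pos": [0,-55,0],"roll": 0},{"delta_pos": [0,-55,0],"roll": 0},{"delta_pos": [0,-40,0],"roll": 0},{"delta_pos": [-10,-20,0],"roll": 0}], grip=1)

```text
time_s: 26.95
tool_pos: [0.661, -0.2429, 0.2883]
ee_rot: [0.998, -0.061, -0.001, -0.0]
contact_force: [-0.3, 0.0, 0.8]
finger_gap: 0.0004
grip_force: 0.0
```

Request:
servo_tool(deltas=[{"delta_pos": [-50,0,0],"roll": 0},{"delta_pos": [0,0,0],"roll": 0}])

```text
time_s: 27.2
tool_pos: [0.6088, -0.2404, 0.2899]
ee_rot: [0.998, -0.061, -0.001, -0.0]
contact_force: [1.0, -0.8, 0.1]
finger_gap: 0.0007
grip_force: 0.0
```

Run:
```python
from h import *
st();T,im=snap("wrist","w12.png")
print([(round(d["confidence"],2),((T@np.r_[d["centre"],1])[:3]*1000).round().tolist()) for d in look_for("wrist","nozzle_top")])
p=w2px("wrist",T,[.664,-.285,.188]);print(p)
g=cv2.cvtColor(im,cv2.COLOR_BGR2GRAY);u,v=p.astype(int)
y0=max(0,v-60);x0=max(0,u-60)
m=(g[y0:v+60,x0:u+60]<60).astype(np.uint8);n,l,s,c=cv2.connectedComponentsWithStats(m)
for i in range(1,n):
    if s[i,4]>80: print(s[i]+[x0,y0,0,0,0],px2w("wrist",T,c[i][0]+x0,c[i][1]+y0,.188))
cv2.imwrite("pics/w12c.png",cv2.resize(im[y0:v+70,x0:u+70],None,fx=4,fy=4))
```

```text
27.2 [ 608.8 -240.4  289.9] yaw -7.0 F [ 1.  -0.8  0.1] M [ 0.02  0.01 -0.01] gap 0.7 gf 0.0
[(0.83, [664.0, -284.0, 189.0]), (0.3, [656.0, 146.0, 63.0])]
[364.64383796 131.11436648]
[304  93  42  26 641] [ 0.69056397 -0.2493569   0.188     ]
[ 326  113   55   34 1023] [ 0.66567497 -0.28166004  0.188     ]
```

View pics/w12c.png

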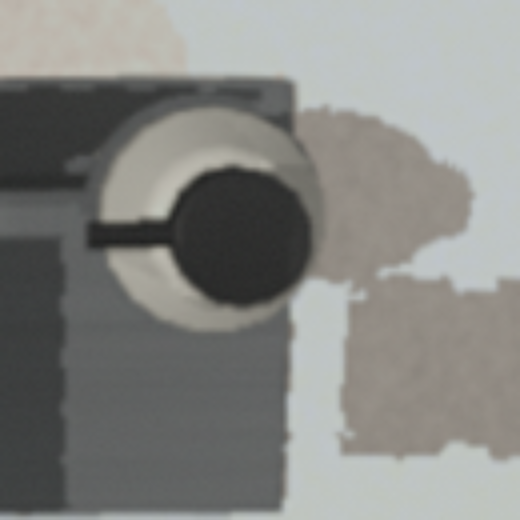

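The cap centre at crop (242,236) matches the predicted (0.664, -0.285). I'll press in small steps.

Request:
servo_tool(deltas=[{"delta_pos": [28,-22,0],"roll": 0},{"delta_pos": [27,-22,0],"roll": 0},{"delta_pos": [0,0,-30],"roll": 0},{"delta_pos": [0,0,-30],"roll": 0},{"delta_pos": [0,0,-16],"roll": 0},{"delta_pos": [0,0,0],"roll": 0}])

```text
time_s: 28.05
tool_pos: [0.6668, -0.2845, 0.2132]
ee_rot: [0.998, -0.06, -0.001, -0.0]
contact_force: [-0.6, -1.2, 0.0]
finger_gap: 0.0002
grip_force: 0.0
```

Request:
servo_tool(deltas=[{"delta_pos": [0,0,-5],"roll": 0},{"delta_pos": [0,0,-4],"roll": 0},{"delta_pos": [0,0,0],"roll": 0}])

```text
time_s: 28.42
tool_pos: [0.6669, -0.2851, 0.2058]
ee_rot: [0.998, -0.06, 0.001, 0.0]
contact_force: [1.2, 0.7, 1.6]
finger_gap: 0.0005
grip_force: 1.1
```

Request:
servo_tool(deltas=[{"delta_pos": [0,0,-4],"roll": 0},{"delta_pos": [0,0,0],"roll": 0}])

```text
time_s: 28.68
tool_pos: [0.6669, -0.2851, 0.2015]
ee_rot: [0.998, -0.06, 0.001, 0.0]
contact_force: [1.5, -0.0, 4.0]
finger_gap: 0.0008
grip_force: 2.1
```

Request:
servo_tool(deltas=[{"delta_pos": [0,0,-2],"roll": 0},{"delta_pos": [0,0,0],"roll": 0}])

```text
time_s: 28.92
tool_pos: [0.6668, -0.2851, 0.1994]
ee_rot: [0.998, -0.06, 0.0, 0.0]
contact_force: [2.8, 0.5, 5.4]
finger_gap: 0.0003
grip_force: 2.5
```

Request:
servo_tool(deltas=[{"delta_pos": [0,0,-2],"roll": 0},{"delta_pos": [0,0,0],"roll": 0}])

```text
time_s: 29.18
tool_pos: [0.6669, -0.2851, 0.1992]
ee_rot: [0.998, -0.06, 0.001, 0.001]
contact_force: [-1.1, 2.6, 14.8]
finger_gap: 0.0004
grip_force: 7.7
```

Request:
servo_tool(deltas=[{"delta_pos": [0,0,-2],"roll": 0},{"delta_pos": [0,0,0],"roll": 0}])

```text
time_s: 29.42
tool_pos: [0.6669, -0.2851, 0.199]
ee_rot: [0.998, -0.06, 0.002, 0.001]
contact_force: [-5.0, 4.7, 26.6]
finger_gap: 0.0003
grip_force: 13.2
```

The nozzle bottomed out (199 mm, 26 N). Releasing it, then measuring the remaining tools from the fixed cameras.

Request:
servo_tool(deltas=[{"delta_pos": [0,0,15],"roll": 0},{"delta_pos": [0,0,40],"roll": 0},{"delta_pos": [0,0,30],"roll": 0},{"delta_pos": [0,0,0],"roll": 0}])

```text
time_s: 29.92
tool_pos: [0.6667, -0.2853, 0.282]
ee_rot: [0.998, -0.06, 0.001, 0.001]
contact_force: [-0.3, -0.4, -0.1]
finger_gap: 0.0004
grip_force: 0.0
```

Run:
```python
from h import *
st();T,im=snap("top","top13.png")
hsv=cv2.cvtColor(im,cv2.COLOR_BGR2HSV)
bg=im[180:270,195:330].astype(int)
# non-bench pixels: dark, or saturated
H=hsv[180:270,195:330]
m=((H[...,2]<115)|(H[...,1]>75)).astype(np.uint8)
n,l,s,c=cv2.connectedComponentsWithStats(m,connectivity=8)
for i in range(1,n):
    if s[i,4]<40: continue
    ys,xs=np.nonzero(l==i);pts=np.stack([xs+195,ys+180],1).astype(np.float32)
    w=np.array([px2w("top",T,u+.5,v+.5,.013)[:2] for u,v in pts])if len(pts)<600 else None
    if w is None: print("big",s[i]);continue
    (cx,cy),(a,b),an=cv2.minAreaRect((w*1000).astype(np.float32))
    mu=w.mean(0);e,V=np.linalg.eigh(np.cov(w.T));d=V[:,1]*np.sign(V[0,1])
    t=(w-mu)@d
    print(s[i],"mean",(mu*1000).round(1),"ang",np.degrees(np.arctan2(d[1],d[0])).round(1),"ends",((mu+d*t.min())*1000).round(),((mu+d*t.max())*1000).round(),"rect",round(a),round(b),"col",im[pts[:,1].astype(int),pts[:,0].astype(int)].mean(0).round())
look('top','driver1','brush','torch','battery')
look('scene','driver1','brush','torch','cover_edge')
```

```text
29.93 [ 666.7 -285.3  282. ] yaw -6.9 F [-0.3 -0.4 -0.1] M [ 0.04  0.01 -0.01] gap 0.4 gf 0.0
[ 15  15  10  45 215] mean [440. 291.] ang -5.3 ends [381. 297.] [501. 285.] rect 15 120 col [91. 93. 91.]
big [  33   16  102   74 5116]
[  0  62  20  28 258] mean [319.3 313. ] ang -47.1 ends [296. 338.] [355. 275.] rect 73 52 col [ 77.  93. 127.]
top driver1 [(0.79, [450, 208, 27])]
top brush []
top torch [(0.7, [424, 295, 16])]
top battery []
scene driver1 [(0.66, [432, 30, 23]), (0.64, [436, 210, 25])]
scene brush [(0.93, [416, 125, 21]), (0.15, [700, -144, 137])]
scene torch [(0.71, [425, 302, 19])]
scene cover_edge [(0.71, [703, -146, 138])]
```

```bash
cat > seg.py <<'E'
from h import *
def seg(fn,boxes,name="top"):
    T=np.array(calibration(name)["cam_to_world"]);c=calibration(name);f=K(c)
    im=cv2.imread(fn)
    for nm,(x0,x1,y0,y1),z in boxes:
        H=cv2.cvtColor(im[y0:y1,x0:x1],cv2.COLOR_BGR2HSV)
        m=((H[...,2]<(75 if nm!="brush" else 0))|((H[...,1]>90)if nm=="brush" else 0)).astype(np.uint8)
        n,l,s,_=cv2.connectedComponentsWithStats(m,connectivity=8);i=1+s[1:,4].argmax()
        ys,xs=np.nonzero(l==i);u=xs+x0;v=ys+y0
        d=np.stack([(u-c["cx"])/f,(v-c["cy"])/f,np.ones(len(u))],1)@T[:3,:3].T
        w=(T[:3,3]+d*((z-T[2,3])/d[:,2])[:,None])[:,:2]*1000
        mu=w.mean(0);e,V=np.linalg.eigh(np.cov(w.T));a=V[:,1]*np.sign(V[0,1]);t=(w-mu)@a;p=(w-mu)@V[:,0]
        print(nm,len(u),"mean",mu.round(1),"ang",np.degrees(np.arctan2(a[1],a[0])).round(1),"near",(mu+a*t.min()).round(),"far",(mu+a*t.max()).round(),"L",round(np.ptp(t)),"W",round(np.ptp(p)))
E
python3 - <<'E'
from seg import *
seg("pics/top0.png",[("torch",(203,225,188,262),.016),("drvL",(236,255,190,262),.02),("brush",(268,292,190,262),.016),("drvR",(300,325,190,262),.02)])
E
```

```text
torch 218 mean [442.2 291.4] ang -5.2 near [385. 297.] far [502. 286.] L 118 W 15
drvL 388 mean [446.3 207.2] ang 4.5 near [392. 203.] far [501. 211.] L 110 W 26
brush 305 mean [437.9 121.8] ang 2.2 near [382. 120.] far [491. 124.] L 109 W 21
drvR 374 mean [442.1  28.5] ang 4.8 near [367.  22.] far [498.  33.] L 131 W 25
```

Handle lengths agree with the given sizes. I'll try gripping each handle at its far end, then pivoting by slackening, starting with the right driver at about (486, 32) and yaw 4.8°.

Request:
servo_tool(deltas=[{"delta_pos": [-20,36,0],"roll": 3},{"delta_pos": [-25,44,0],"roll": 3},{"delta_pos": [-25,44,0],"roll": 3},{"delta_pos": [-25,44,0],"roll": 2.7},{"delta_pos": [-25,44,0],"roll": 0},{"delta_pos": [-25,44,0],"roll": 0},{"delta_pos": [-25,40,-40],"roll": 0},{"delta_pos": [-11,21,-60],"roll": 0}], grip=0)

```text
time_s: 31.48
tool_pos: [0.4854, 0.0329, 0.1826]
ee_rot: [0.999, 0.042, 0.002, 0.0]
contact_force: [0.5, 0.3, -1.3]
finger_gap: 0.0474
grip_force: 0.0
```

Request:
servo_tool(deltas=[{"delta_pos": [0,0,-60],"roll": 0},{"delta_pos": [0,0,-40],"roll": 0},{"delta_pos": [0,0,-28],"roll": 0},{"delta_pos": [0,0,0],"roll": 0}])

```text
time_s: 31.98
tool_pos: [0.4852, 0.0314, 0.0528]
ee_rot: [0.999, 0.042, -0.002, -0.0]
contact_force: [0.1, 0.3, 0.5]
finger_gap: 0.0475
grip_force: 0.0
```

Run:
```python
from h import *
st();look('wrist','driver1')
```

```text
31.98 [485.2  31.4  52.8] yaw 4.8 F [0.1 0.3 0.5] M [0.03 0.03 0.07] gap 47.5 gf 0.0
wrist driver1 [(0.69, [476, 205, 22]), (0.67, [472, 30, 25])]
```

Request:
servo_tool(deltas=[{"delta_pos": [0,0,-20],"roll": 0},{"delta_pos": [0,0,-9],"roll": 0},{"delta_pos": [0,0,0],"roll": 0}])

```text
time_s: 32.45
tool_pos: [0.486, 0.0313, 0.0255]
ee_rot: [0.999, 0.042, 0.0, 0.0]
contact_force: [-0.1, -0.3, 0.0]
finger_gap: 0.047
grip_force: 0.0
```

Request:
servo_tool(deltas=[{"delta_pos": [0,0,0],"roll": 0},{"delta_pos": [0,0,0],"roll": 0},{"delta_pos": [0,0,0],"roll": 0},{"delta_pos": [0,0,0],"roll": 0},{"delta_pos": [0,0,25],"roll": 0},{"delta_pos": [0,0,35],"roll": 0},{"delta_pos": [0,0,10],"roll": 0},{"delta_pos": [0,0,0],"roll": 0}], grip=0.54)

```text
time_s: 33.45
tool_pos: [0.4859, 0.0313, 0.0951]
ee_rot: [0.999, 0.042, 0.0, 0.0]
contact_force: [-0.1, -0.5, -1.1]
finger_gap: 0.0241
grip_force: 29.6
```

Request:
servo_tool(deltas=[{"delta_pos": [0,0,0],"roll": 0},{"delta_pos": [0,0,0],"roll": 0}], grip=0.499)

```text
time_s: 33.7
tool_pos: [0.4855, 0.0313, 0.0941]
ee_rot: [0.999, 0.042, -0.001, -0.0]
contact_force: [-0.6, 0.5, -0.4]
finger_gap: 0.0238
grip_force: 22.1
```

Run:
```python
from h import *
st();look('scene','driver1');look('top','driver1')
```

```text
33.7 [485.5  31.3  94.1] yaw 4.8 F [-0.6  0.5 -0.4] M [ 0.02 -0.04  0.02] gap 23.8 gf 22.1
scene driver1 [(0.73, [437, 211, 23]), (0.7, [393, 26, 89])]
top driver1 [(0.64, [441, 208, 24]), (0.54, [659, -284, 188])]
```

Request:
servo_tool(deltas=[{"delta_pos": [0,0,0],"roll": 0}], grip=0.49)

```text
time_s: 34.02
tool_pos: [0.4858, 0.0313, 0.0949]
ee_rot: [0.999, 0.042, -0.0, 0.0]
contact_force: [-0.2, -0.1, -1.4]
finger_gap: 0.0244
grip_force: 9.6
```

Request:
servo_tool(deltas=[{"delta_pos": [0,0,0],"roll": 0},{"delta_pos": [0,0,0],"roll": 0}], grip=0.486)

```text
time_s: 34.28
tool_pos: [0.4859, 0.0313, 0.0951]
ee_rot: [0.999, 0.042, 0.0, 0.0]
contact_force: [0.7, -0.0, -1.1]
finger_gap: 0.0243
grip_force: 0.0
```

Run:
```python
from h import *
st();look('scene','driver1')
```

```text
34.27 [485.9  31.3  95.1] yaw 4.8 F [ 0.7 -0.  -1.1] M [-0.01 -0.03 -0.08] gap 24.3 gf 0.0
scene driver1 [(0.87, [437, 209, 26]), (0.56, [489, 32, 22])]
```

Run:
```python
from h import *
st();look('wrist','driver1');look('top','driver1')
im=cv2.imread("pics/top0.png");T,im=snap("top","top14.png");snap("scene","scene14.png")
from seg import seg
seg("pics/top14.png",[("drvR",(300,325,180,262),.02)])
```

```text
34.38 [485.9  31.3  95.1] yaw 4.8 F [-0.2 -0.7 -0.2] M [ 0.03 -0.02 -0.01] gap 24.4 gf 0.0
wrist driver1 [(0.62, [456, 201, 22])]
top driver1 [(0.83, [439, 204, 23])]
drvR 1553 mean [409.8  25.2] ang 0.4 near [327.  25.] far [531.  26.] L 204 W 66
```

Request:
servo_tool(deltas=[{"delta_pos": [0,0,40],"roll": 0},{"delta_pos": [20,0,50],"roll": 0},{"delta_pos": [50,0,50],"roll": 0},{"delta_pos": [50,0,20],"roll": 0},{"delta_pos": [0,0,0],"roll": 0}], grip=0)

```text
time_s: 35.3
tool_pos: [0.6026, 0.0312, 0.2503]
ee_rot: [0.999, 0.042, 0.002, 0.0]
contact_force: [-0.7, 0.1, -0.7]
finger_gap: 0.0475
grip_force: 0.0
```

Run:
```python
from h import *
st();look('wrist','driver1');look('scene','driver1','brush');
T,im=snap("top","top15.png")
snap("scene","scene15.png")
a=cv2.resize(cv2.imread("pics/top15.png")[80:280,190:450],(520,400));b=cv2.resize(cv2.imread("pics/scene15.png")[150:330,290:470],(280,280))
o=np.zeros((400,800,3),np.uint8);o[:,:520]=a;o[:280,520:]=b;cv2.imwrite("pics/m15.png",o)
from seg import seg
seg("pics/top15.png",[("drvR",(295,330,190,262),.02)])
```

```text
35.3 [602.6  31.2 250.3] yaw 4.8 F [-0.7  0.1 -0.7] M [0.02 0.08 0.01] gap 47.5 gf 0.0
wrist driver1 [(0.73, [482, 206, 23]), (0.65, [477, 27, 28])]
scene driver1 [(0.98, [451, 32, 25])]
scene brush [(0.84, [411, 126, 20]), (0.33, [700, -146, 137])]
drvR 2463 mean [422.3  26.5] ang 1.5 near [326.  24.] far [520.  29.] L 194 W 95
```

View pics/m15.png

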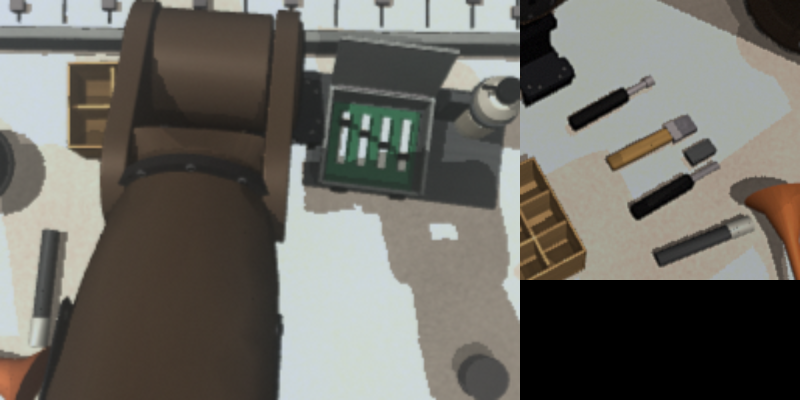

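The driver dropped back flat near its old place (scene crop (600,107)). The cover stands open and the rest is undisturbed. I'll measure it again in the scene camera and grip the thin shaft, where it pivots easily.

Run:
```python
from seg import *
B=lambda:[("drvR",(316,366,198,238),.016),("drvL",(356,402,258,294),.016),("torch",(374,425,288,324),.014)]
seg("pics/scene0.png",[("drvR",(322,370,200,236),.016),("drvL",(356,402,258,294),.016)],"scene")
seg("pics/scene15.png",B(),"scene")
```

```text
drvR 435 mean [444.9  32.3] ang 4.8 near [385.  27.] far [502.  37.] L 117 W 30
drvL 481 mean [446.3 211. ] ang 4.5 near [385. 206.] far [503. 215.] L 118 W 27
drvR 424 mean [463.4  30.6] ang 5.6 near [405.  25.] far [519.  36.] L 115 W 29
drvL 478 mean [446.5 211. ] ang 4.5 near [388. 206.] far [503. 215.] L 115 W 27
torch 521 mean [443.8 299.1] ang -5.0 near [377. 305.] far [504. 294.] L 128 W 26
```

Request:
servo_tool(deltas=[{"delta_pos": [-40,-2,0],"roll": 0.5},{"delta_pos": [-50,-2,0],"roll": 0},{"delta_pos": [-50,-2,-20],"roll": 0},{"delta_pos": [-40,-2,-40],"roll": 0},{"delta_pos": [-29,-1,-60],"roll": 0},{"delta_pos": [0,0,-50],"roll": 0},{"delta_pos": [0,0,0],"roll": 0},{"delta_pos": [0,0,0],"roll": 0}], grip=0.2)

```text
time_s: 36.65
tool_pos: [0.3935, 0.0223, 0.0842]
ee_rot: [0.999, 0.046, 0.001, 0.0]
contact_force: [-0.1, -0.3, 0.4]
finger_gap: 0.0381
grip_force: 0.0
```

Run:
```python
from h import *
st();print(get_obs()["joint_positions"].round(2),get_obs()["ee_rot"]);look('wrist','driver1');look('scene','driver1')
```

```text
36.65 [393.5  22.3  84.2] yaw 5.3 F [-0.1 -0.3  0.4] M [-0.    0.01 -0.01] gap 38.1 gf 0.0
[-0.11  0.44  2.26 -0.    0.44  1.37] [9.98932588e-01 4.61883859e-02 5.47792344e-04 1.32099200e-04]
wrist driver1 [(0.91, [439, 201, 22]), (0.79, [455, 24, 26])]
scene driver1 [(0.79, [439, 210, 24]), (0.68, [460, 31, 26])]
```

Request:
servo_tool(deltas=[{"delta_pos": [0,0,-30],"roll": 0},{"delta_pos": [0,0,-22],"roll": 0},{"delta_pos": [0,0,-8],"roll": 0},{"delta_pos": [0,0,0],"roll": 0}])

```text
time_s: 37.35
tool_pos: [0.393, 0.0224, 0.0233]
ee_rot: [0.999, 0.046, 0.0, 0.0]
contact_force: [0.4, -0.5, 0.5]
finger_gap: 0.0378
grip_force: 0.0
```

Request:
servo_tool(deltas=[{"delta_pos": [0,0,0],"roll": 0},{"delta_pos": [0,0,0],"roll": 0},{"delta_pos": [0,0,0],"roll": 0},{"delta_pos": [0,0,0],"roll": 0}], grip=0.85)

```text
time_s: 37.85
tool_pos: [0.393, 0.0224, 0.0232]
ee_rot: [0.999, 0.046, 0.0, 0.0]
contact_force: [-0.9, -0.2, 5.5]
finger_gap: 0.0112
grip_force: 30.0
```

Request:
servo_tool(deltas=[{"delta_pos": [0,0,20],"roll": 0},{"delta_pos": [10,0,40],"roll": 0},{"delta_pos": [20,0,40],"roll": 0},{"delta_pos": [30,0,40],"roll": 0},{"delta_pos": [30,0,40],"roll": 0},{"delta_pos": [20,0,20],"roll": 0},{"delta_pos": [0,0,0],"roll": 0}])

```text
time_s: 38.72
tool_pos: [0.5037, 0.0223, 0.2237]
ee_rot: [0.999, 0.046, 0.001, 0.0]
contact_force: [-0.1, 0.7, -1.5]
finger_gap: 0.0112
grip_force: 30.0
```

Run:
```python
from h import *
st();look('wrist','driver1');look('scene','driver1')
```

```text
38.73 [503.7  22.3 223.7] yaw 5.3 F [-0.1  0.7 -1.5] M [-0.    0.12  0.04] gap 11.2 gf 30.0
wrist driver1 [(0.97, [439, 206, 23]), (0.9, [574, 24, 225])]
scene driver1 [(0.71, [436, 210, 23]), (0.68, [703, -148, 137]), (0.57, [575, 32, 221])]
```

Request:
servo_tool(deltas=[{"delta_pos": [0,0,0],"roll": 0},{"delta_pos": [0,0,0],"roll": 0}], grip=0.757)

```text
time_s: 39.17
tool_pos: [0.5025, 0.0224, 0.2226]
ee_rot: [0.999, 0.046, -0.0, -0.0]
contact_force: [0.6, -0.4, -1.1]
finger_gap: 0.0119
grip_force: 9.2
```

Request:
servo_tool(deltas=[{"delta_pos": [0,0,0],"roll": 0},{"delta_pos": [0,0,0],"roll": 0}], grip=0.754)

```text
time_s: 39.42
tool_pos: [0.5028, 0.0224, 0.2229]
ee_rot: [0.999, 0.046, -0.0, 0.0]
contact_force: [0.6, 0.2, -0.6]
finger_gap: 0.0117
grip_force: 5.7
```

Run:
```python
from h import *
st();look('wrist','driver1');look('scene','driver1')
```

```text
39.42 [502.8  22.4 222.9] yaw 5.3 F [ 0.6  0.2 -0.6] M [-0.01  0.05  0.03] gap 11.7 gf 5.7
wrist driver1 [(0.93, [564, 24, 212]), (0.75, [441, 204, 21])]
scene driver1 [(0.69, [439, 214, 24]), (0.65, [661, -277, 186])]
```

Request:
servo_tool(deltas=[{"delta_pos": [0,0,0],"roll": 0},{"delta_pos": [0,0,0],"roll": 0},{"delta_pos": [0,0,0],"roll": 0},{"delta_pos": [0,0,0],"roll": 0}], grip=0.7525)

```text
time_s: 40.12
tool_pos: [0.5029, 0.0224, 0.223]
ee_rot: [0.999, 0.046, 0.0, 0.0]
contact_force: [0.2, 0.2, -1.3]
finger_gap: 0.0117
grip_force: 4.5
```

Run:
```python
from h import *
st();look('wrist','driver1');look('scene','driver1')
```

```text
40.12 [502.9  22.4 223. ] yaw 5.3 F [ 0.2  0.2 -1.3] M [0.02 0.08 0.02] gap 11.7 gf 4.5
wrist driver1 [(0.88, [439, 203, 25]), (0.88, [561, 22, 207]), (0.54, [686, 117, 48])]
scene driver1 [(0.7, [437, 208, 22]), (0.6, [568, 35, 198])]
```

Request:
servo_tool(deltas=[{"delta_pos": [0,0,0],"roll": 0},{"delta_pos": [0,0,0],"roll": 0},{"delta_pos": [0,0,0],"roll": 0}], grip=0.7515)

```text
time_s: 40.7
tool_pos: [0.5028, 0.0224, 0.2229]
ee_rot: [0.999, 0.046, -0.0, 0.0]
contact_force: [-1.3, -0.5, -1.0]
finger_gap: 0.0119
grip_force: 3.8
```

Run:
```python
from h import *
st();look('wrist','driver1');look('scene','driver1')
```

```text
40.7 [502.8  22.4 222.9] yaw 5.3 F [-1.3 -0.5 -1. ] M [-0.    0.1  -0.02] gap 11.9 gf 3.8
wrist driver1 [(0.78, [524, 21, 188]), (0.64, [442, 203, 21])]
scene driver1 [(0.71, [436, 212, 19]), (0.59, [522, 29, 151])]
```

Swung down at about 3.8 N. Firm up and carry to the far middle compartment, moving in y first to pass clear of the blade.

Request:
servo_tool(deltas=[{"delta_pos": [0,15,10],"roll": 0},{"delta_pos": [0,30,10],"roll": 0},{"delta_pos": [0,35,10],"roll": 0},{"delta_pos": [10,35,0],"roll": 0},{"delta_pos": [30,25,0],"roll": 0},{"delta_pos": [40,10,0],"roll": 0},{"delta_pos": [40,0,0],"roll": 0},{"delta_pos": [30,0,0],"roll": 0}], grip=0.765)

```text
time_s: 41.9
tool_pos: [0.654, 0.1737, 0.2534]
ee_rot: [0.999, 0.046, 0.0, -0.0]
contact_force: [0.6, -0.7, -1.0]
finger_gap: 0.0117
grip_force: 25.0
```

Request:
servo_tool(deltas=[{"delta_pos": [15,0,0],"roll": 0},{"delta_pos": [0,0,0],"roll": 0}])

```text
time_s: 42.15
tool_pos: [0.6681, 0.1732, 0.2529]
ee_rot: [0.999, 0.046, -0.0, 0.0]
contact_force: [0.1, -0.6, -2.1]
finger_gap: 0.0114
grip_force: 25.0
```

Run:
```python
from h import *
st();look('wrist','driver1','blade');look('scene','driver1','blade','brush');snap("scene","s16.png")
```

```text
42.15 [668.1 173.2 252.9] yaw 5.3 F [ 0.1 -0.6 -2.1] M [ 0.01 -0.02 -0.06] gap 11.4 gf 25.0
wrist driver1 [(0.76, [684, 173, 219]), (0.6, [591, 394, 44])]
wrist blade [(0.74, [699, 122, 105])]
scene driver1 [(0.76, [440, 210, 24]), (0.7, [352, 173, 15]), (0.68, [690, 180, 168])]
scene blade [(0.58, [699, 128, 95])]
scene brush [(0.76, [412, 126, 20])]
```

Request:
servo_tool(deltas=[{"delta_pos": [0,0,-25],"roll": 0},{"delta_pos": [0,0,-30],"roll": 0},{"delta_pos": [0,0,-30],"roll": 0},{"delta_pos": [0,0,-15],"roll": 0},{"delta_pos": [0,0,0],"roll": 0}])

```text
time_s: 43.18
tool_pos: [0.6677, 0.1723, 0.1524]
ee_rot: [0.999, 0.046, -0.001, 0.0]
contact_force: [0.3, -0.6, -0.2]
finger_gap: 0.0115
grip_force: 25.0
```

Request:
servo_tool(deltas=[{"delta_pos": [0,0,-6],"roll": 0},{"delta_pos": [0,0,0],"roll": 0}])

```text
time_s: 43.42
tool_pos: [0.668, 0.1724, 0.1474]
ee_rot: [0.999, 0.046, 0.0, 0.0]
contact_force: [0.2, 0.5, -0.6]
finger_gap: 0.0116
grip_force: 25.0
```

Run:
```python
from h import *
st();look('wrist','driver1');look('scene','driver1')
```

```text
43.42 [668.  172.4 147.4] yaw 5.3 F [ 0.2  0.5 -0.6] M [-0.01  0.04 -0.04] gap 11.6 gf 25.0
wrist driver1 [(0.57, [685, 171, 116])]
scene driver1 [(0.68, [694, 178, 64])]
```

In the compartment. Release, then fetch the brush by its handle near balance and shift it outward so its head end can be reached.

Request:
servo_tool(deltas=[{"delta_pos": [0,0,0],"roll": 0},{"delta_pos": [0,0,0],"roll": 0},{"delta_pos": [0,0,40],"roll": 0},{"delta_pos": [0,0,50],"roll": 0},{"delta_pos": [-25,-5,10],"roll": -3},{"delta_pos": [-50,-10,0],"roll": 0},{"delta_pos": [-55,-10,0],"roll": 0},{"delta_pos": [-55,-10,-10],"roll": 0}], grip=0.5)

```text
time_s: 44.62
tool_pos: [0.4814, 0.1371, 0.2374]
ee_rot: [1.0, 0.02, 0.001, -0.0]
contact_force: [1.7, -0.1, -0.1]
finger_gap: 0.024
grip_force: 0.0
```

Request:
servo_tool(deltas=[{"delta_pos": [-40,-10,-40],"roll": 0},{"delta_pos": [-20,-5,-50],"roll": 0},{"delta_pos": [0,0,-50],"roll": 0},{"delta_pos": [0,0,-20],"roll": 0},{"delta_pos": [0,0,0],"roll": 0}], grip=0)

```text
time_s: 45.25
tool_pos: [0.4225, 0.1223, 0.0761]
ee_rot: [1.0, 0.02, -0.001, 0.0]
contact_force: [0.1, 0.6, 0.0]
finger_gap: 0.0473
grip_force: 0.0
```

Run:
```python
from h import *
st();look('wrist','brush');look('scene','brush','driver1','blade','cover_edge')
```

```text
45.25 [422.5 122.3  76.1] yaw 2.3 F [0.1 0.6 0. ] M [ 0.1  -0.   -0.02] gap 47.3 gf 0.0
wrist brush [(0.87, [431, 121, 24]), (0.56, [319, -284, 27])]
scene brush [(0.79, [457, 128, 21]), (0.72, [348, 172, 13]), (0.52, [698, 126, 94])]
scene driver1 [(0.94, [436, 209, 26]), (0.87, [677, 176, 103])]
scene blade [(0.81, [699, 125, 90])]
scene cover_edge [(0.89, [700, -147, 139])]
```

Request:
servo_tool(deltas=[{"delta_pos": [0,0,-30],"roll": 0},{"delta_pos": [0,0,-24],"roll": 0},{"delta_pos": [0,0,0],"roll": 0}])

```text
time_s: 45.98
tool_pos: [0.4224, 0.1223, 0.0224]
ee_rot: [1.0, 0.02, -0.001, 0.0]
contact_force: [0.7, 0.5, 0.0]
finger_gap: 0.0474
grip_force: 0.0
```

Request:
servo_tool(deltas=[{"delta_pos": [0,0,0],"roll": 0},{"delta_pos": [0,0,0],"roll": 0},{"delta_pos": [0,0,0],"roll": 0},{"delta_pos": [0,0,0],"roll": 0},{"delta_pos": [0,0,30],"roll": 0},{"delta_pos": [35,0,0],"roll": 0},{"delta_pos": [45,0,0],"roll": 0},{"delta_pos": [0,0,0],"roll": 0}], grip=0.56)

```text
time_s: 46.98
tool_pos: [0.5055, 0.1223, 0.0533]
ee_rot: [1.0, 0.02, 0.002, -0.0]
contact_force: [-1.1, 0.3, -0.2]
finger_gap: 0.024
grip_force: 30.0
```

Request:
servo_tool(deltas=[{"delta_pos": [0,0,-20],"roll": 0},{"delta_pos": [0,0,-9],"roll": 0},{"delta_pos": [0,0,0],"roll": 0}])

```text
time_s: 47.35
tool_pos: [0.5021, 0.1224, 0.0237]
ee_rot: [1.0, 0.02, -0.001, 0.0]
contact_force: [-0.3, -0.7, -0.4]
finger_gap: 0.0238
grip_force: 30.0
```

Request:
servo_tool(deltas=[{"delta_pos": [0,0,0],"roll": 0},{"delta_pos": [0,0,0],"roll": 0},{"delta_pos": [0,0,40],"roll": 0},{"delta_pos": [-38,-1.5,0],"roll": 0},{"delta_pos": [-38,-1.5,0],"roll": 0},{"delta_pos": [0,0,0],"roll": 0}], grip=0)

```text
time_s: 48.1
tool_pos: [0.4247, 0.1193, 0.0644]
ee_rot: [1.0, 0.02, -0.001, 0.0]
contact_force: [0.7, 0.4, 0.9]
finger_gap: 0.0475
grip_force: 0.0
```

Run:
```python
from h import *
st();look('wrist','brush');look('scene','brush')
```

```text
48.1 [424.7 119.3  64.4] yaw 2.3 F [0.7 0.4 0.9] M [ 0.03 -0.02 -0.07] gap 47.5 gf 0.0
wrist brush [(0.66, [448, 292, 26]), (0.23, [452, 206, 22])]
scene brush [(0.55, [500, 127, 19]), (0.49, [648, -175, 21]), (0.37, [701, -147, 140])]
```

Request:
servo_tool(deltas=[{"delta_pos": [0,0,-25],"roll": 0},{"delta_pos": [0,0,-17],"roll": 0},{"delta_pos": [0,0,0],"roll": 0}])

```text
time_s: 48.68
tool_pos: [0.4271, 0.1193, 0.021]
ee_rot: [1.0, 0.02, -0.001, 0.0]
contact_force: [-0.6, -0.7, 0.6]
finger_gap: 0.0475
grip_force: 0.0
```

Request:
servo_tool(deltas=[{"delta_pos": [0,0,0],"roll": 0},{"delta_pos": [0,0,0],"roll": 0},{"delta_pos": [0,0,0],"roll": 0},{"delta_pos": [0,0,20],"roll": 0},{"delta_pos": [10,0,40],"roll": 0},{"delta_pos": [20,0,50],"roll": 0},{"delta_pos": [20,0,50],"roll": 0},{"delta_pos": [10,0,40],"roll": 0}], grip=0.43)

```text
time_s: 49.68
tool_pos: [0.4875, 0.1193, 0.2245]
ee_rot: [1.0, 0.02, 0.001, -0.0]
contact_force: [0.4, 0.1, -0.6]
finger_gap: 0.0299
grip_force: 30.0
```

Request:
servo_tool(deltas=[{"delta_pos": [0,0,0],"roll": 0},{"delta_pos": [0,0,0],"roll": 0}], grip=0.38)

```text
time_s: 49.92
tool_pos: [0.4861, 0.1193, 0.2214]
ee_rot: [1.0, 0.02, -0.001, 0.0]
contact_force: [0.1, -1.5, -0.7]
finger_gap: 0.0302
grip_force: 26.9
```

Request:
servo_tool(deltas=[{"delta_pos": [0,0,0],"roll": 0},{"delta_pos": [0,0,0],"roll": 0}], grip=0.376)

```text
time_s: 50.18
tool_pos: [0.4865, 0.1194, 0.2211]
ee_rot: [1.0, 0.02, -0.001, 0.0]
contact_force: [-0.5, 0.4, -0.4]
finger_gap: 0.0298
grip_force: 17.1
```

Run:
```python
from h import *
st();look('wrist','brush');look('scene','brush')
```

```text
50.17 [486.5 119.4 221.1] yaw 2.3 F [-0.5  0.4 -0.4] M [ 0.01  0.02 -0.02] gap 29.8 gf 17.1
wrist brush [(0.79, [548, 125, 220])]
scene brush [(0.97, [566, 125, 219])]
```

Request:
servo_tool(deltas=[{"delta_pos": [0,0,0],"roll": 0},{"delta_pos": [0,0,0],"roll": 0}], grip=0.371)

```text
time_s: 50.62
tool_pos: [0.4869, 0.1194, 0.2219]
ee_rot: [1.0, 0.02, -0.0, 0.0]
contact_force: [0.3, 0.3, -0.6]
finger_gap: 0.0297
grip_force: 4.8
```

Request:
servo_tool(deltas=[{"delta_pos": [0,0,0],"roll": 0},{"delta_pos": [0,0,0],"roll": 0}], grip=0.3685)

```text
time_s: 50.88
tool_pos: [0.4869, 0.1194, 0.222]
ee_rot: [1.0, 0.02, 0.0, 0.0]
contact_force: [-0.2, 0.1, 0.4]
finger_gap: 0.0301
grip_force: 0.0
```

Run:
```python
from h import *
st();look('scene','brush')
```

```text
50.88 [486.9 119.4 222. ] yaw 2.3 F [-0.2  0.1  0.4] M [0.03 0.04 0.01] gap 30.1 gf 0.0
scene brush [(0.89, [548, 125, 65])]
```

The brush slipped. I'll let it settle and find it.

Request:
servo_tool(deltas=[{"delta_pos": [0,0,0],"roll": 0},{"delta_pos": [0,0,0],"roll": 0},{"delta_pos": [0,0,0],"roll": 0},{"delta_pos": [0,0,20],"roll": 0}], grip=0)

```text
time_s: 51.48
tool_pos: [0.4864, 0.1193, 0.2412]
ee_rot: [1.0, 0.02, -0.001, 0.0]
contact_force: [-0.1, 0.0, 0.2]
finger_gap: 0.0473
grip_force: 0.0
```

Run:
```python
from seg import *
st();look('scene','brush','driver1','torch');look('wrist','brush')
T,im=snap("scene","s17.png")
c=calibration("scene");f=K(c)
H=cv2.cvtColor(im,cv2.COLOR_BGR2HSV)
# window around projected brush
p=w2px("scene",T,[.53,.125,.015]).astype(int);print(p)
x0,y0=p[0]-60,p[1]-60;W=H[y0:y0+120,x0:x0+120]
m=((W[...,1]>85)&(W[...,2]>90)).astype(np.uint8)
n,l,s,_=cv2.connectedComponentsWithStats(m)
for i in range(1,n):
    if s[i,4]<100: continue
    ys,xs=np.nonzero(l==i);u=xs+x0;v=ys+y0
    d=np.stack([(u-c["cx"])/f,(v-c["cy"])/f,np.ones(len(u))],1)@T[:3,:3].T
    w=(T[:3,3]+d*((.015-T[2,3])/d[:,2])[:,None])[:,:2]*1000
    mu=w.mean(0);e,V=np.linalg.eigh(np.cov(w.T));a=V[:,1];a=a*np.sign(a[0]);t=(w-mu)@a;q=(w-mu)@V[:,0]
    print(s[i],mu.round(),np.degrees(np.arctan2(a[1],a[0])).round(1),(mu+a*t.min()).round(),(mu+a*t.max()).round(),np.ptp(t).round(),np.ptp(q).round(),im[v,u].mean(0).round())
```

```text
51.48 [486.4 119.3 241.2] yaw 2.3 F [-0.1  0.   0.2] M [-0.01  0.03 -0.03] gap 47.3 gf 0.0
scene brush [(0.84, [549, 128, 69])]
scene driver1 [(0.96, [680, 175, 103]), (0.83, [434, 212, 25])]
scene torch [(0.55, [423, 302, 16])]
wrist brush [(0.57, [553, 124, 76])]
[334 260]
[  0  51  28  31 107] [642.  77.] 35.0 [605.  51.] [673.  99.] 83.0 51.0 [ 69. 105. 132.]
[  0  50  67  70 733] [612. 156.] 38.9 [524.  85.] [692. 221.] 216.0 134.0 [ 58.  93. 120.]
```

The brush came to rest leaning, its head on the bench and its handle on the caddy's near rim at roughly 38°. That helps: I can grip it tilted, turn it half round, and push its head against the caddy's outer wall to swing it vertical.

Request:
servo_tool(deltas=[{"delta_pos": [45,3,0],"roll": 0},{"delta_pos": [45,3,-20],"roll": 0},{"delta_pos": [0,0,-40],"roll": 0},{"delta_pos": [0,0,-35],"roll": 0},{"delta_pos": [0,0,0],"roll": 0}], grip=0)

```text
time_s: 52.45
tool_pos: [0.5756, 0.1252, 0.1444]
ee_rot: [1.0, 0.02, -0.003, 0.0]
contact_force: [-0.8, 0.2, 0.9]
finger_gap: 0.0478
grip_force: 0.0
```

Run:
```python
from h import *
st();look('scene','brush');look('wrist','brush')
```

```text
52.45 [575.6 125.2 144.4] yaw 2.3 F [-0.8  0.2  0.9] M [ 0.    0.02 -0.03] gap 47.8 gf 0.0
scene brush [(0.55, [602, 130, 103])]
wrist brush [(0.71, [573, 124, 93])]
```

Request:
servo_tool(deltas=[{"delta_pos": [0,0,-25],"roll": 0},{"delta_pos": [0,0,-20],"roll": 0},{"delta_pos": [0,0,-12],"roll": 0},{"delta_pos": [0,0,0],"roll": 0}])

```text
time_s: 53.15
tool_pos: [0.5769, 0.1254, 0.0901]
ee_rot: [1.0, 0.02, -0.0, 0.0]
contact_force: [-0.0, -0.3, 0.6]
finger_gap: 0.0475
grip_force: 0.0
```

Request:
servo_tool(deltas=[{"delta_pos": [0,0,0],"roll": 0},{"delta_pos": [0,0,0],"roll": 0},{"delta_pos": [0,0,0],"roll": 0},{"delta_pos": [0,0,0],"roll": 0},{"delta_pos": [0,0,20],"roll": 0},{"delta_pos": [-20,0,35],"roll": 0},{"delta_pos": [-40,0,35],"roll": 0},{"delta_pos": [-40,0,0],"roll": 0}], grip=0.56)

```text
time_s: 54.15
tool_pos: [0.4765, 0.1255, 0.182]
ee_rot: [1.0, 0.02, 0.002, -0.0]
contact_force: [0.7, 0.2, -0.4]
finger_gap: 0.0236
grip_force: 29.9
```

Run:
```python
from h import *
st();look('scene','brush');look('wrist','brush')
```

```text
54.15 [476.5 125.5 182. ] yaw 2.3 F [ 0.7  0.2 -0.4] M [ 0.06  0.03 -0.  ] gap 23.6 gf 29.9
scene brush [(0.64, [504, 132, 196])]
wrist brush [(0.78, [491, 126, 192])]
```

Held tilted. Now the half turn.

Request:
servo_tool(deltas=[{"delta_pos": [0,6,0],"roll": 10.6},{"delta_pos": [0,6,0],"roll": 10.6},{"delta_pos": [0,6,0],"roll": 10.6},{"delta_pos": [0,6,0],"roll": 10.6},{"delta_pos": [0,6,0],"roll": 10.6},{"delta_pos": [0,6,0],"roll": 10.6},{"delta_pos": [0,6,0],"roll": 10.6},{"delta_pos": [0,3,0],"roll": 10.6}])

```text
time_s: 55.35
tool_pos: [0.478, 0.1707, 0.1795]
ee_rot: [0.723, 0.691, -0.0, 0.0]
contact_force: [-0.7, -0.4, -0.4]
finger_gap: 0.0238
grip_force: 29.9
```

Request:
servo_tool(deltas=[{"delta_pos": [0,0,0],"roll": 10.6},{"delta_pos": [0,0,0],"roll": 10.6},{"delta_pos": [0,0,0],"roll": 10.6},{"delta_pos": [0,0,0],"roll": 10.6},{"delta_pos": [0,0,0],"roll": 10.6},{"delta_pos": [0,0,0],"roll": 10.6},{"delta_pos": [0,0,0],"roll": 10.6},{"delta_pos": [0,0,0],"roll": 10.6}])

```text
time_s: 56.35
tool_pos: [0.478, 0.1704, 0.1794]
ee_rot: [0.068, 0.998, 0.0, -0.0]
contact_force: [0.9, -0.3, -0.4]
finger_gap: 0.0238
grip_force: 29.9
```

Request:
servo_tool(deltas=[{"delta_pos": [0,0,-20],"roll": 9.7},{"delta_pos": [0,0,-20],"roll": 0},{"delta_pos": [0,0,0],"roll": 0}])

```text
time_s: 56.72
tool_pos: [0.4772, 0.1703, 0.1386]
ee_rot: [-0.014, 1.0, -0.0, -0.001]
contact_force: [1.1, 0.1, -0.2]
finger_gap: 0.0236
grip_force: 29.9
```

Run:
```python
from h import *
st();look('scene','brush');look('wrist','brush','driver2','torch')
```

```text
56.73 [477.2 170.3 138.6] yaw -178.4 F [ 1.1  0.1 -0.2] M [ 0.15 -0.11  0.04] gap 23.6 gf 29.9
scene brush [(0.94, [536, 176, 91]), (0.17, [663, -278, 185])]
wrist brush [(0.83, [453, 171, 154])]
wrist driver2 [(0.78, [427, 207, 29])]
wrist torch [(0.8, [416, 295, 27])]
```

Request:
servo_tool(deltas=[{"delta_pos": [15,0,0],"roll": 0},{"delta_pos": [15,0,0],"roll": 0},{"delta_pos": [12,0,0],"roll": 0},{"delta_pos": [10,0,0],"roll": 0},{"delta_pos": [10,0,0],"roll": 0},{"delta_pos": [0,0,0],"roll": 0}], grip=0.515)

```text
time_s: 57.78
tool_pos: [0.5391, 0.1702, 0.1395]
ee_rot: [-0.014, 1.0, -0.0, -0.001]
contact_force: [-2.9, 0.2, -0.4]
finger_gap: 0.0239
grip_force: 30.0
```

Run:
```python
from h import *
st();look('scene','brush');look('wrist','brush')
```

```text
57.77 [539.1 170.2 139.5] yaw -178.4 F [-2.9  0.2 -0.4] M [0.1  0.68 0.05] gap 23.9 gf 30.0
scene brush [(0.87, [577, 177, 76]), (0.53, [643, -176, 18]), (0.31, [662, -278, 189])]
wrist brush [(0.6, [506, 169, 162])]
```

It's rotating as planned against the wall (about 3 N). Continue.

Request:
servo_tool(deltas=[{"delta_pos": [10,0,0],"roll": 0},{"delta_pos": [10,0,0],"roll": 0},{"delta_pos": [10,0,0],"roll": 0},{"delta_pos": [10,0,0],"roll": 0},{"delta_pos": [8,0,0],"roll": 0},{"delta_pos": [0,0,0],"roll": 0}])

```text
time_s: 58.72
tool_pos: [0.5875, 0.1703, 0.1398]
ee_rot: [-0.014, 1.0, 0.0, 0.0]
contact_force: [-1.9, 0.6, -1.1]
finger_gap: 0.0233
grip_force: 30.0
```

Run:
```python
from h import *
st();look('scene','brush');look('wrist','brush')
```

```text
58.73 [587.5 170.3 139.8] yaw -178.4 F [-1.9  0.6 -1.1] M [ 0.11  0.4  -0.04] gap 23.3 gf 30.0
scene brush [(0.58, [584, 397, 43]), (0.56, [651, -179, 22]), (0.55, [596, 180, 62])]
wrist brush [(0.6, [559, 173, 174])]
```

Request:
servo_tool(deltas=[{"delta_pos": [-6,0,10],"roll": 0},{"delta_pos": [0,0,40],"roll": 0},{"delta_pos": [0,0,45],"roll": 0},{"delta_pos": [20,1,0],"roll": 0},{"delta_pos": [22,0,0],"roll": 0},{"delta_pos": [0,0,0],"roll": 0}])

```text
time_s: 59.68
tool_pos: [0.6234, 0.1713, 0.2354]
ee_rot: [-0.014, 1.0, 0.0, 0.001]
contact_force: [0.3, 0.1, -1.1]
finger_gap: 0.024
grip_force: 30.0
```

Run:
```python
from h import *
st();look('scene','brush');look('wrist','brush')
```

```text
59.67 [623.4 171.3 235.4] yaw -178.4 F [ 0.3  0.1 -1.1] M [ 0.08 -0.11  0.01] gap 24.0 gf 30.0
scene brush [(0.55, [639, 182, 145])]
wrist brush [(0.86, [592, 171, 270])]
```

Request:
servo_tool(deltas=[{"delta_pos": [0,0,-25],"roll": 0},{"delta_pos": [0,0,-30],"roll": 0},{"delta_pos": [0,0,-25],"roll": 0},{"delta_pos": [0,0,-14],"roll": 0},{"delta_pos": [0,0,0],"roll": 0}])

```text
time_s: 60.5
tool_pos: [0.6239, 0.1714, 0.1409]
ee_rot: [-0.014, 1.0, 0.0, 0.001]
contact_force: [5.8, -0.5, -1.9]
finger_gap: 0.0234
grip_force: 30.0
```

Request:
servo_tool(deltas=[{"delta_pos": [0,0,-6],"roll": 0},{"delta_pos": [0,0,0],"roll": 0}])

```text
time_s: 60.75
tool_pos: [0.6248, 0.1716, 0.1363]
ee_rot: [-0.014, 1.0, 0.0, 0.003]
contact_force: [8.7, 1.3, -1.6]
finger_gap: 0.0236
grip_force: 30.0
```

Run:
```python
from h import *
st();look('scene','brush');look('wrist','brush')
```

```text
60.75 [624.8 171.6 136.3] yaw -178.4 F [ 8.7  1.3 -1.6] M [ 0.27 -2.03  0.05] gap 23.6 gf 30.0
scene brush [(0.44, [640, 174, 52])]
wrist brush [(0.59, [595, 173, 172])]
```

Inside, only leaning lightly on the near wall. Release and fetch the left driver by its handle, shifting it outward first.

Request:
servo_tool(deltas=[{"delta_pos": [0,0,0],"roll": 0},{"delta_pos": [0,0,0],"roll": 0},{"delta_pos": [0,0,40],"roll": 0},{"delta_pos": [0,0,50],"roll": 0},{"delta_pos": [-20,5,20],"roll": 3},{"delta_pos": [-45,10,0],"roll": 0},{"delta_pos": [-55,10,0],"roll": 0},{"delta_pos": [-45,10,-20],"roll": 0}], grip=0.25)

```text
time_s: 61.95
tool_pos: [0.456, 0.2066, 0.2258]
ee_rot: [-0.04, 0.999, 0.0, 0.001]
contact_force: [0.2, 0.2, 0.4]
finger_gap: 0.0357
grip_force: 0.0
```

Request:
servo_tool(deltas=[{"delta_pos": [-18,3,-50],"roll": 0},{"delta_pos": [0,0,-50],"roll": 0},{"delta_pos": [0,0,-40],"roll": 0},{"delta_pos": [0,0,0],"roll": 0}], grip=0)

```text
time_s: 62.45
tool_pos: [0.4385, 0.209, 0.0833]
ee_rot: [-0.04, 0.999, -0.001, -0.003]
contact_force: [0.4, 0.4, 0.0]
finger_gap: 0.0474
grip_force: 0.0
```

Run:
```python
from seg import *
st();look('wrist','driver2','torch');look('scene','brush','driver1','torch')
snap("scene","s18.png");seg("pics/s18.png",[("torch",(374,425,288,324),.014)],"scene")
```

```text
62.45 [438.5 209.   83.3] yaw -175.4 F [0.4 0.4 0. ] M [ 0.08 -0.13 -0.07] gap 47.4 gf 0.0
wrist driver2 [(0.58, [418, 206, 23])]
wrist torch [(0.76, [399, 298, 27])]
scene brush [(0.98, [624, 179, 107]), (0.17, [437, -411, 60])]
scene driver1 [(0.72, [465, 214, 23])]
scene torch [(0.6, [423, 302, 19]), (0.33, [707, -142, 137])]
torch 514 mean [444.3 299.2] ang -5.3 near [375. 306.] far [504. 294.] L 130 W 26
```

Brush stands in the caddy (visible centre z≈107 mm). Now relocate the left driver by +70 mm.

Request:
servo_tool(deltas=[{"delta_pos": [0,0,-35],"roll": 0},{"delta_pos": [0,0,-20],"roll": 0},{"delta_pos": [0,0,-4],"roll": 0},{"delta_pos": [0,0,0],"roll": 0}])

```text
time_s: 63.35
tool_pos: [0.4401, 0.2094, 0.0264]
ee_rot: [-0.04, 0.999, 0.0, 0.0]
contact_force: [0.7, 0.7, -0.4]
finger_gap: 0.0475
grip_force: 0.0
```

Request:
servo_tool(deltas=[{"delta_pos": [0,0,0],"roll": 0},{"delta_pos": [0,0,0],"roll": 0},{"delta_pos": [0,0,0],"roll": 0},{"delta_pos": [0,0,0],"roll": 0},{"delta_pos": [0,0,30],"roll": 0},{"delta_pos": [30,0,0],"roll": 0},{"delta_pos": [40,0,0],"roll": 0},{"delta_pos": [0,0,0],"roll": 0}], grip=0.56)

```text
time_s: 64.35
tool_pos: [0.5119, 0.2092, 0.0559]
ee_rot: [-0.04, 0.999, 0.0, 0.001]
contact_force: [-0.5, -0.4, -0.4]
finger_gap: 0.0239
grip_force: 30.0
```

Request:
servo_tool(deltas=[{"delta_pos": [0,0,-20],"roll": 0},{"delta_pos": [0,0,-9],"roll": 0},{"delta_pos": [0,0,0],"roll": 0}])

```text
time_s: 64.72
tool_pos: [0.5091, 0.2093, 0.0266]
ee_rot: [-0.04, 0.999, -0.0, -0.001]
contact_force: [0.7, -0.2, -0.7]
finger_gap: 0.0239
grip_force: 30.0
```

Request:
servo_tool(deltas=[{"delta_pos": [0,0,0],"roll": 0},{"delta_pos": [0,0,0],"roll": 0},{"delta_pos": [0,0,40],"roll": 0},{"delta_pos": [-33,-2.5,0],"roll": 0},{"delta_pos": [-33,-2.5,0],"roll": 0},{"delta_pos": [0,0,-20],"roll": 0},{"delta_pos": [0,0,0],"roll": 0}], grip=0.2)

```text
time_s: 65.6
tool_pos: [0.4434, 0.2043, 0.0466]
ee_rot: [-0.04, 0.999, -0.0, -0.001]
contact_force: [0.2, 0.1, -1.1]
finger_gap: 0.0379
grip_force: 0.0
```

Run:
```python
from seg import *
st();look('wrist','driver2');look('scene','driver2')
snap("scene","s19.png");p=w2px("scene",c2w("scene"),[.51,.215,.016]).astype(int);print(p)
seg("pics/s19.png",[("drvL",(p[0]-35,p[0]+35,p[1]-25,p[1]+25),.016)],"scene")
```

```text
65.6 [443.4 204.3  46.6] yaw -175.4 F [ 0.2  0.1 -1.1] M [ 0.03 -0.13 -0.02] gap 37.9 gf 0.0
wrist driver2 [(0.97, [458, 203, 18])]
scene driver2 [(0.93, [676, 177, 106]), (0.86, [514, 210, 26])]
[358 288]
drvL 806 mean [485.2 208.2] ang 3.2 near [404. 204.] far [571. 213.] L 167 W 76
```

Request:
servo_tool(deltas=[{"delta_pos": [0,0,-18],"roll": 0},{"delta_pos": [0,0,-5],"roll": 0},{"delta_pos": [0,0,0],"roll": 0}])

```text
time_s: 66.22
tool_pos: [0.4439, 0.2043, 0.024]
ee_rot: [-0.04, 0.999, -0.0, -0.0]
contact_force: [0.3, -0.8, 0.7]
finger_gap: 0.0379
grip_force: 0.0
```

Request:
servo_tool(deltas=[{"delta_pos": [0,0,0],"roll": 0},{"delta_pos": [0,0,0],"roll": 0},{"delta_pos": [0,0,0],"roll": 0},{"delta_pos": [0,0,0],"roll": 0},{"delta_pos": [0,0,20],"roll": 0},{"delta_pos": [10,0,40],"roll": 0},{"delta_pos": [20,0,40],"roll": 0},{"delta_pos": [20,0,40],"roll": 0}], grip=0.85)

```text
time_s: 67.22
tool_pos: [0.4941, 0.2043, 0.1654]
ee_rot: [-0.04, 0.999, 0.0, -0.0]
contact_force: [0.5, -0.1, -1.2]
finger_gap: 0.0111
grip_force: 30.0
```

Request:
servo_tool(deltas=[{"delta_pos": [10,0,40],"roll": 0},{"delta_pos": [0,0,15],"roll": 0},{"delta_pos": [0,0,0],"roll": 0}])

```text
time_s: 67.6
tool_pos: [0.5034, 0.2044, 0.2189]
ee_rot: [-0.04, 0.999, 0.0, 0.0]
contact_force: [0.3, 0.6, -1.6]
finger_gap: 0.0111
grip_force: 30.0
```

Request:
servo_tool(deltas=[{"delta_pos": [0,0,0],"roll": 0},{"delta_pos": [0,0,0],"roll": 0}], grip=0.757)

```text
time_s: 67.85
tool_pos: [0.5033, 0.2043, 0.2177]
ee_rot: [-0.04, 0.999, -0.0, -0.001]
contact_force: [-0.2, 0.4, -1.1]
finger_gap: 0.0115
grip_force: 9.2
```

Run:
```python
from seg import *
st();look('wrist','driver2');look('scene','driver2')
```

```text
67.85 [503.3 204.3 217.7] yaw -175.4 F [-0.2  0.4 -1.1] M [ 0.08 -0.05  0.02] gap 11.5 gf 9.2
wrist driver2 [(0.57, [499, 202, 210])]
scene driver2 [(0.75, [576, 213, 219]), (0.63, [679, 176, 102])]
```

Same force readings as the first driver; slacken in the same steps.

Request:
servo_tool(deltas=[{"delta_pos": [0,0,0],"roll": 0},{"delta_pos": [0,0,0],"roll": 0}], grip=0.754)

```text
time_s: 68.3
tool_pos: [0.5039, 0.2044, 0.2189]
ee_rot: [-0.04, 0.999, 0.0, 0.0]
contact_force: [0.3, -0.2, -0.1]
finger_gap: 0.0118
grip_force: 5.4
```

Request:
servo_tool(deltas=[{"delta_pos": [0,0,0],"roll": 0},{"delta_pos": [0,0,0],"roll": 0},{"delta_pos": [0,0,0],"roll": 0},{"delta_pos": [0,0,0],"roll": 0}], grip=0.7525)

```text
time_s: 68.8
tool_pos: [0.5039, 0.2044, 0.219]
ee_rot: [-0.04, 0.999, 0.0, 0.0]
contact_force: [-0.5, 0.2, -0.5]
finger_gap: 0.0117
grip_force: 4.4
```

Request:
servo_tool(deltas=[{"delta_pos": [0,0,0],"roll": 0},{"delta_pos": [0,0,0],"roll": 0},{"delta_pos": [0,0,0],"roll": 0}], grip=0.7515)

```text
time_s: 69.18
tool_pos: [0.5039, 0.2044, 0.219]
ee_rot: [-0.04, 0.999, 0.0, 0.0]
contact_force: [-0.2, 0.3, -1.8]
finger_gap: 0.012
grip_force: 3.2
```

Run:
```python
from seg import *
st();look('wrist','driver2');look('scene','driver2')
```

```text
69.17 [503.9 204.4 219. ] yaw -175.4 F [-0.2  0.3 -1.8] M [ 0.09 -0.12 -0.02] gap 12.0 gf 3.2
wrist driver2 [(0.84, [489, 202, 236])]
scene driver2 [(0.68, [532, 211, 149]), (0.61, [677, 178, 103])]
```

Request:
servo_tool(deltas=[{"delta_pos": [15,4,15],"roll": 0},{"delta_pos": [30,4,15],"roll": 0},{"delta_pos": [40,5,4],"roll": 0},{"delta_pos": [40,5,0],"roll": 0},{"delta_pos": [27,4,0],"roll": 0},{"delta_pos": [10,1,0],"roll": 0},{"delta_pos": [0,0,0],"roll": 0}], grip=0.765)

```text
time_s: 70.25
tool_pos: [0.6656, 0.2273, 0.2525]
ee_rot: [-0.04, 0.999, -0.0, -0.0]
contact_force: [-1.4, -0.4, -0.2]
finger_gap: 0.0117
grip_force: 22.4
```

Run:
```python
from seg import *
st();look('wrist','driver2');look('scene','driver2')
```

```text
70.25 [665.6 227.3 252.5] yaw -175.4 F [-1.4 -0.4 -0.2] M [ 0.11 -0.11  0.01] gap 11.7 gf 22.4
wrist driver2 [(0.98, [650, 226, 269]), (0.78, [664, 173, 115]), (0.68, [698, 123, 102])]
scene driver2 [(0.55, [696, 235, 171]), (0.47, [690, 177, 77])]
```

Request:
servo_tool(deltas=[{"delta_pos": [-8,0,0],"roll": 0},{"delta_pos": [0,0,0],"roll": 0},{"delta_pos": [0,0,0],"roll": 0},{"delta_pos": [0,0,0],"roll": 0}], grip=0.7515)

```text
time_s: 70.95
tool_pos: [0.6579, 0.2274, 0.253]
ee_rot: [-0.04, 0.999, 0.0, 0.0]
contact_force: [0.7, -0.1, -1.0]
finger_gap: 0.0119
grip_force: 3.2
```

Run:
```python
from seg import *
st();look('wrist','driver2');look('scene','driver2')
```

```text
70.95 [657.9 227.4 253. ] yaw -175.4 F [ 0.7 -0.1 -1. ] M [ 0.11 -0.09 -0.02] gap 11.9 gf 3.2
wrist driver2 [(0.89, [641, 224, 269]), (0.78, [663, 170, 118])]
scene driver2 [(0.71, [658, -204, 15]), (0.69, [689, 233, 173]), (0.56, [686, 176, 86])]
```

Request:
servo_tool(deltas=[{"delta_pos": [0,0,-15],"roll": 0},{"delta_pos": [0,0,-25],"roll": 0},{"delta_pos": [0,0,-20],"roll": 0},{"delta_pos": [0,0,-15],"roll": 0},{"delta_pos": [0,0,0],"roll": 0}], grip=0.758)

```text
time_s: 71.78
tool_pos: [0.6573, 0.2272, 0.176]
ee_rot: [-0.04, 0.999, -0.0, -0.001]
contact_force: [-0.1, -1.2, -1.6]
finger_gap: 0.0113
grip_force: 11.0
```

Request:
servo_tool(deltas=[{"delta_pos": [3,0,-12],"roll": 0},{"delta_pos": [3,0,-12],"roll": 0},{"delta_pos": [3,0,-6],"roll": 0},{"delta_pos": [0,0,0],"roll": 0}])

```text
time_s: 72.28
tool_pos: [0.6669, 0.2273, 0.1472]
ee_rot: [-0.04, 0.999, -0.0, -0.0]
contact_force: [-0.4, 0.2, -0.7]
finger_gap: 0.0116
grip_force: 9.3
```

Run:
```python
from seg import *
st();look('wrist','driver2');look('scene','driver2')
```

```text
72.28 [666.9 227.3 147.2] yaw -175.4 F [-0.4  0.2 -0.7] M [ 0.12 -0.04 -0.02] gap 11.6 gf 9.3
wrist driver2 [(0.74, [648, 227, 158])]
scene driver2 [(0.59, [690, 236, 69]), (0.59, [697, 180, 51])]
```

The second driver is in. Release and go to the torch's far end at about (491, 291), yaw ≈ -5°.

Request:
servo_tool(deltas=[{"delta_pos": [0,0,0],"roll": 0},{"delta_pos": [0,0,0],"roll": 0},{"delta_pos": [0,0,40],"roll": 0},{"delta_pos": [0,0,50],"roll": 0},{"delta_pos": [-25,10,10],"roll": -4.9},{"delta_pos": [-50,18,0],"roll": -4.9},{"delta_pos": [-55,20,-20],"roll": 0},{"delta_pos": [-46,16,-50],"roll": 0}], grip=0.5)

```text
time_s: 73.47
tool_pos: [0.4945, 0.2906, 0.1845]
ee_rot: [0.045, 0.999, 0.001, 0.002]
contact_force: [1.5, 0.5, -0.6]
finger_gap: 0.0236
grip_force: 0.0
```

Request:
servo_tool(deltas=[{"delta_pos": [0,0,-50],"roll": 0},{"delta_pos": [0,0,-50],"roll": 0},{"delta_pos": [0,0,0],"roll": 0}], grip=0)

```text
time_s: 73.85
tool_pos: [0.4944, 0.2892, 0.0809]
ee_rot: [0.045, 0.999, -0.001, -0.002]
contact_force: [0.0, 0.3, 0.8]
finger_gap: 0.0459
grip_force: 0.0
```

Run:
```python
from seg import *
st();look('wrist','torch');look('scene','torch','driver2','brush','blade')
```

```text
73.85 [494.4 289.2  80.9] yaw 174.8 F [0.  0.3 0.8] M [ 0.09 -0.18 -0.04] gap 45.9 gf 0.0
wrist torch [(0.61, [416, 302, 25])]
scene torch [(0.62, [376, 310, 20]), (0.41, [315, -290, 41])]
scene driver2 [(0.73, [678, 176, 104]), (0.66, [646, -176, 15]), (0.59, [679, 232, 101])]
scene brush [(0.66, [624, 175, 107]), (0.31, [438, -412, 56])]
scene blade [(0.74, [700, 122, 94]), (0.46, [668, -280, 185]), (0.43, [709, -143, 137])]
```

Request:
servo_tool(deltas=[{"delta_pos": [-2,1,-35],"roll": 0},{"delta_pos": [-2,0,-21],"roll": 0},{"delta_pos": [0,0,0],"roll": 0}])

```text
time_s: 74.58
tool_pos: [0.4913, 0.2905, 0.0268]
ee_rot: [0.045, 0.999, -0.0, -0.001]
contact_force: [-0.1, 0.2, 0.2]
finger_gap: 0.0477
grip_force: 0.0
```

Request:
servo_tool(deltas=[{"delta_pos": [0,0,0],"roll": 0},{"delta_pos": [0,0,0],"roll": 0},{"delta_pos": [0,0,0],"roll": 0},{"delta_pos": [0,0,0],"roll": 0},{"delta_pos": [0,0,20],"roll": 0},{"delta_pos": [0,0,50],"roll": 0},{"delta_pos": [0,0,50],"roll": 0},{"delta_pos": [0,0,45],"roll": 0}], grip=0.57)

```text
time_s: 75.58
tool_pos: [0.4915, 0.2906, 0.1941]
ee_rot: [0.045, 0.999, 0.0, 0.0]
contact_force: [0.9, -0.3, -1.6]
finger_gap: 0.0241
grip_force: 29.9
```

Request:
servo_tool(deltas=[{"delta_pos": [0,0,0],"roll": 0},{"delta_pos": [0,0,0],"roll": 0}], grip=0.507)

```text
time_s: 75.82
tool_pos: [0.4912, 0.2905, 0.1915]
ee_rot: [0.045, 0.999, -0.0, -0.0]
contact_force: [-0.2, 0.0, -1.9]
finger_gap: 0.0238
grip_force: 29.9
```

Run:
```python
from seg import *
st();look('scene','torch')
```

```text
75.83 [491.2 290.5 191.5] yaw 174.8 F [-0.2  0.  -1.9] M [ 0.09 -0.26  0.05] gap 23.8 gf 29.9
scene torch [(0.81, [369, 308, 176])]
```

Request:
servo_tool(deltas=[{"delta_pos": [0,0,0],"roll": 0},{"delta_pos": [0,0,0],"roll": 0}], grip=0.499)

```text
time_s: 76.18
tool_pos: [0.4916, 0.2906, 0.1915]
ee_rot: [0.045, 0.999, -0.0, -0.001]
contact_force: [-0.2, 0.1, -1.4]
finger_gap: 0.0241
grip_force: 13.7
```

Request:
servo_tool(deltas=[{"delta_pos": [0,0,0],"roll": 0},{"delta_pos": [0,0,0],"roll": 0}], grip=0.494)

```text
time_s: 76.42
tool_pos: [0.4917, 0.2907, 0.1921]
ee_rot: [0.045, 0.999, 0.0, -0.0]
contact_force: [-0.8, 0.2, -1.2]
finger_gap: 0.0241
grip_force: 0.0
```

Run:
```python
from seg import *
st();look('scene','torch')
```

```text
76.42 [491.7 290.7 192.1] yaw 174.8 F [-0.8  0.2 -1.2] M [ 0.03 -0.16  0.06] gap 24.1 gf 0.0
scene torch [(0.6, [500, 296, 140])]
```

Request:
servo_tool(deltas=[{"delta_pos": [0,0,0],"roll": 0},{"delta_pos": [0,0,0],"roll": 0}], grip=0.57)

```text
time_s: 76.78
tool_pos: [0.4917, 0.2907, 0.1922]
ee_rot: [0.045, 0.999, 0.0, 0.0]
contact_force: [0.9, 0.4, -0.5]
finger_gap: 0.021
grip_force: 0.0
```

Run:
```python
from seg import *
st();look('scene','torch');look('wrist','torch')
```

```text
76.78 [491.7 290.7 192.2] yaw 174.8 F [ 0.9  0.4 -0.5] M [ 0.04 -0.18 -0.  ] gap 21.0 gf 0.0
scene torch [(0.89, [533, 287, 18])]
wrist torch [(0.58, [517, 285, 25])]
```

Request:
servo_tool(deltas=[{"delta_pos": [0,0,0],"roll": 0},{"delta_pos": [0,0,20],"roll": 0},{"delta_pos": [0,0,0],"roll": 0}], grip=0)

```text
time_s: 77.35
tool_pos: [0.4921, 0.2909, 0.2131]
ee_rot: [0.045, 0.999, 0.001, 0.001]
contact_force: [-0.2, -0.4, -0.0]
finger_gap: 0.0444
grip_force: 0.0
```

```bash
cat > t.py <<'E'
from h import *
def lying(fn,cen,half=45,vmax=75,z=.014,bright=False):
    T,im=snap("scene",fn);c=calibration("scene");f=K(c)
    p=w2px("scene",T,[*cen,z]).astype(int);x0,y0=max(0,p[0]-half),max(0,p[1]-half)
    W=im[y0:p[1]+half,x0:p[0]+half].max(2);m=(W<vmax).astype(np.uint8)
    n,l,s,_=cv2.connectedComponentsWithStats(m)
    for i in range(1,n):
        if s[i,4]<60: continue
        ys,xs=np.nonzero(l==i);u=xs+x0;v=ys+y0
        d=np.stack([(u-c["cx"])/f,(v-c["cy"])/f,np.ones(len(u))],1)@T[:3,:3].T
        w=(T[:3,3]+d*((z-T[2,3])/d[:,2])[:,None])[:,:2]*1000
        mu=w.mean(0);e,V=np.linalg.eigh(np.cov(w.T));a=V[:,1];a=a*np.sign(a[0]+1e-9);t=(w-mu)@a;q=(w-mu)@V[:,0]
        print(s[i,4],mu.round(),np.degrees(np.arctan2(a[1],a[0])).round(1),(mu+a*t.min()).round(),(mu+a*t.max()).round(),"L",np.ptp(t).round(),"W",np.ptp(q).round(),im[v,u].mean(0).round())
        for sg in (t.min()-20,t.max()+20):
            P=(mu+a*sg)/1000;k=w2px("scene",T,[*P,z]).astype(int);print("  beyond",(P*1000).round(),im[k[1],k[0]])
E
python3 - <<'E'
from t import *
st();look('scene','torch','speaker');look('wrist','torch')
lying("s20.png",(.533,.287))
lying("s20.png",(.533,.287),vmax=100)
E
```

```text
77.35 [492.1 290.9 213.1] yaw 174.8 F [-0.2 -0.4 -0. ] M [ 0.08 -0.12 -0.01] gap 44.4 gf 0.0
scene torch [(0.88, [530, 285, 20])]
scene speaker [(0.73, [582, 397, 45])]
wrist torch [(0.95, [519, 287, 29])]
705 [428. 265.] 75.4 [415. 214.] [444. 323.] L 113.0 W 68.0 [24. 23. 24.]
  beyond [410. 195.] [0 0 0]
  beyond [449. 343.] [134 149 153]
136 [606. 214.] 70.3 [596. 184.] [614. 234.] L 53.0 W 25.0 [27. 42. 56.]
  beyond [589. 165.] [156 159 154]
  beyond [620. 252.] [37 60 76]
596 [548. 282.] -5.6 [456. 291.] [613. 276.] L 157.0 W 29.0 [47. 49. 50.]
  beyond [436. 293.] [22 20 20]
  beyond [633. 274.] [132 145 153]
896 [566. 359.] -26.4 [514. 385.] [619. 333.] L 117.0 W 56.0 [20. 20. 21.]
  beyond [496. 393.] [128 140 153]
  beyond [637. 324.] [138 153 153]
275 [484. 216.] -5.1 [453. 218.] [515. 213.] L 62.0 W 37.0 [65. 71. 78.]
  beyond [433. 220.] [32 33 33]
  beyond [535. 211.] [157 158 153]
751 [429. 264.] 75.3 [416. 214.] [444. 324.] L 114.0 W 69.0 [27. 27. 28.]
  beyond [411. 195.] [3 3 1]
  beyond [449. 343.] [134 148 153]
157 [606. 212.] 72.9 [595. 176.] [613. 234.] L 61.0 W 28.0 [28. 45. 59.]
  beyond [589. 157.] [162 162 156]
  beyond [619. 253.] [38 60 78]
700 [545. 281.] -5.0 [454. 290.] [613. 276.] L 160.0 W 33.0 [51. 53. 55.]
  beyond [434. 291.] [23 21 22]
  beyond [633. 274.] [132 144 154]
133 [617. 246.] 16.7 [593. 239.] [639. 253.] L 48.0 W 24.0 [40. 62. 80.]
  beyond [574. 234.] [165 158 153]
  beyond [658. 259.] [38 62 81]
1201 [573. 351.] -30.0 [511. 386.] [624. 321.] L 130.0 W 64.0 [31. 33. 36.]
  beyond [494. 396.] [132 146 154]
  beyond [642. 311.] [134 149 154]
```

The torch lies at about (534, 283), angle -5°, spanning x 454–613. I'll grip its near end and slacken more finely this time.

Request:
servo_tool(deltas=[{"delta_pos": [-26,-5,-50],"roll": 0},{"delta_pos": [0,0,-55],"roll": 0},{"delta_pos": [0,0,-50],"roll": 0},{"delta_pos": [0,0,-25],"roll": 0},{"delta_pos": [0,0,-6],"roll": 0},{"delta_pos": [0,0,0],"roll": 0}], grip=0)

```text
time_s: 78.45
tool_pos: [0.4659, 0.2858, 0.0265]
ee_rot: [0.045, 0.999, 0.0, 0.0]
contact_force: [-0.2, -0.1, -0.3]
finger_gap: 0.0477
grip_force: 0.0
```

Request:
servo_tool(deltas=[{"delta_pos": [0,0,0],"roll": 0},{"delta_pos": [0,0,0],"roll": 0},{"delta_pos": [0,0,0],"roll": 0},{"delta_pos": [0,0,0],"roll": 0},{"delta_pos": [0,0,20],"roll": 0},{"delta_pos": [0,0,50],"roll": 0},{"delta_pos": [0,0,50],"roll": 0},{"delta_pos": [0,0,35],"roll": 0}], grip=0.57)

```text
time_s: 79.45
tool_pos: [0.4657, 0.2857, 0.1834]
ee_rot: [0.045, 0.999, 0.0, 0.001]
contact_force: [0.7, -0.1, -1.3]
finger_gap: 0.0237
grip_force: 29.9
```

Run:
```python
from t import *
st();look('scene','torch')
```

```text
79.45 [465.7 285.7 183.4] yaw 174.8 F [ 0.7 -0.1 -1.3] M [ 0.06 -0.12  0.03] gap 23.7 gf 29.9
scene torch []
```

Request:
servo_tool(deltas=[{"delta_pos": [0,0,0],"roll": 0},{"delta_pos": [0,0,0],"roll": 0}], grip=0.499)

```text
time_s: 79.8
tool_pos: [0.4652, 0.2854, 0.1798]
ee_rot: [0.045, 0.999, -0.001, -0.001]
contact_force: [-0.4, 0.4, -1.9]
finger_gap: 0.0245
grip_force: 14.0
```

Request:
servo_tool(deltas=[{"delta_pos": [0,0,0],"roll": 0},{"delta_pos": [0,0,0],"roll": 0}], grip=0.4975)

```text
time_s: 80.05
tool_pos: [0.4656, 0.2857, 0.1805]
ee_rot: [0.045, 0.999, -0.0, -0.0]
contact_force: [-0.2, -0.3, -1.5]
finger_gap: 0.0236
grip_force: 5.7
```

Request:
servo_tool(deltas=[{"delta_pos": [0,0,0],"roll": 0},{"delta_pos": [0,0,0],"roll": 0}], grip=0.4967)

```text
time_s: 80.3
tool_pos: [0.4656, 0.2857, 0.1811]
ee_rot: [0.045, 0.999, -0.0, -0.0]
contact_force: [-0.7, 1.1, -1.0]
finger_gap: 0.0238
grip_force: 3.5
```

Run:
```python
from t import *
st();look('scene','torch')
```

```text
80.3 [465.6 285.7 181.1] yaw 174.8 F [-0.7  1.1 -1. ] M [ 0.11 -0.07  0.01] gap 23.8 gf 3.5
scene torch [(0.55, [480, 289, 85])]
```

The torch swung down at 3.5 N. Firm the grip and carry it to the near left compartment.

Request:
servo_tool(deltas=[{"delta_pos": [0,0,0],"roll": 0},{"delta_pos": [0,0,20],"roll": 0},{"delta_pos": [0,0,40],"roll": 0},{"delta_pos": [15,-8,25],"roll": 0},{"delta_pos": [35,-16,0],"roll": 0},{"delta_pos": [40,-16,0],"roll": 0},{"delta_pos": [40,-12,0],"roll": 0},{"delta_pos": [24,-8,0],"roll": 0}], grip=0.51)

```text
time_s: 81.4
tool_pos: [0.6212, 0.2248, 0.2658]
ee_rot: [0.046, 0.999, -0.0, -0.0]
contact_force: [0.6, -0.0, -1.4]
finger_gap: 0.0239
grip_force: 30.0
```

Request:
servo_tool(deltas=[{"delta_pos": [0,0,0],"roll": 0},{"delta_pos": [0,0,0],"roll": 0}])

```text
time_s: 81.65
tool_pos: [0.619, 0.2259, 0.266]
ee_rot: [0.045, 0.999, 0.0, -0.0]
contact_force: [-1.0, -0.4, -1.5]
finger_gap: 0.0243
grip_force: 30.0
```

Run:
```python
from t import *
st();look('scene','torch');look('wrist','torch','caddy')
```

```text
81.65 [619.  225.9 266. ] yaw 174.8 F [-1.  -0.4 -1.5] M [ 0.04 -0.21  0.05] gap 24.3 gf 30.0
scene torch [(0.45, [638, 232, 150])]
wrist torch [(0.62, [607, 226, 268]), (0.21, [698, -166, 117])]
wrist caddy [(0.72, [648, 164, 51])]
```

Request:
servo_tool(deltas=[{"delta_pos": [0,0,-20],"roll": 0},{"delta_pos": [0,0,-25],"roll": 0},{"delta_pos": [0,0,-25],"roll": 0},{"delta_pos": [0,0,-15],"roll": 0},{"delta_pos": [0,0,0],"roll": 0}])

```text
time_s: 82.52
tool_pos: [0.6194, 0.2258, 0.1805]
ee_rot: [0.045, 0.999, -0.0, -0.001]
contact_force: [0.3, -0.2, -1.2]
finger_gap: 0.0236
grip_force: 30.0
```

Request:
servo_tool(deltas=[{"delta_pos": [3,0,-10],"roll": 0},{"delta_pos": [0,0,0],"roll": 0}])

```text
time_s: 82.78
tool_pos: [0.6227, 0.2257, 0.1709]
ee_rot: [0.046, 0.999, -0.0, -0.0]
contact_force: [-0.3, -0.3, -1.9]
finger_gap: 0.0238
grip_force: 30.0
```

Run:
```python
from t import *
st();look('scene','torch')
```

```text
82.78 [622.7 225.7 170.9] yaw 174.8 F [-0.3 -0.3 -1.9] M [ 0.12 -0.02  0.03] gap 23.8 gf 30.0
scene torch [(0.71, [642, 229, 59])]
```

The torch is inside. Release, retreat, and check everything.

Request:
servo_tool(deltas=[{"delta_pos": [0,0,-4],"roll": 0},{"delta_pos": [0,0,0],"roll": 0},{"delta_pos": [0,0,0],"roll": 0},{"delta_pos": [0,0,30],"roll": 0},{"delta_pos": [0,0,50],"roll": 0},{"delta_pos": [0,0,50],"roll": 0},{"delta_pos": [-50,0,30],"roll": 0},{"delta_pos": [-60,0,0],"roll": 0}], grip=0.3)

```text
time_s: 83.88
tool_pos: [0.5123, 0.2257, 0.3292]
ee_rot: [0.046, 0.999, 0.001, 0.002]
contact_force: [-0.2, 0.5, 0.1]
finger_gap: 0.0334
grip_force: 0.0
```

Request:
servo_tool(deltas=[{"delta_pos": [-20,-50,0],"roll": 0},{"delta_pos": [0,-60,0],"roll": 0},{"delta_pos": [0,-60,0],"roll": 0},{"delta_pos": [0,0,0],"roll": 0},{"delta_pos": [0,0,0],"roll": 0}])

```text
time_s: 84.5
tool_pos: [0.4927, 0.0558, 0.3274]
ee_rot: [0.046, 0.999, 0.0, 0.0]
contact_force: [0.6, 0.9, -0.3]
finger_gap: 0.0333
grip_force: 0.0
```

Run:
```python
from t import *
st();look('scene','torch','driver1','brush','blade','cover_edge','nozzle_top','battery','mug','spool','speaker')
look('top','battery','mug','spool','speaker','torch','driver1','brush','blade')
```

```text
84.5 [492.7  55.8 327.4] yaw 174.7 F [ 0.6  0.9 -0.3] M [ 0.12 -0.13  0.09] gap 33.3 gf 0.0
scene torch [(0.76, [620, 230, 108]), (0.4, [350, 171, 14])]
scene driver1 [(0.63, [680, 176, 104]), (0.48, [701, 237, 113])]
scene brush [(0.65, [617, 230, 113]), (0.58, [623, 179, 106])]
scene blade [(0.59, [700, 124, 91])]
scene cover_edge [(0.93, [701, -144, 136])]
scene nozzle_top [(0.68, [663, -281, 187])]
scene battery [(0.43, [700, 235, 113])]
scene mug [(0.83, [437, -411, 54]), (0.21, [665, -280, 190])]
scene spool []
scene speaker [(0.87, [587, 394, 42])]
top battery []
top mug [(0.72, [438, -438, 43])]
top spool [(0.75, [313, -295, 43]), (0.41, [694, 224, 101])]
top speaker [(0.62, [588, 394, 47])]
top torch [(0.72, [663, -286, 188])]
top driver1 [(0.74, [671, 163, 113]), (0.49, [691, 227, 105])]
top brush []
top blade [(0.75, [697, 109, 96])]
```

All five tools stand in the caddy. The cover is open, the nozzle has sprung back to 188 mm, and the bystanders are unmoved.

```bash
python3 -c "
from workcell import job_done
print(job_done())"
```

```text
the job is handed in; nothing more can be done
None
```

The job is handed in with no verdict returned: the cover stands open at about 100°, the nozzle was pressed fully down and sprang back, and the blade, both drivers, the brush and the torch stand in the caddy with the bystanders unmoved; one driver, the brush and the torch were each dropped on the bench once and picked up again.

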